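Free the guard of the connecting-rod chute and load it

ROBOT

A 6-joint arm with a two-finger parallel gripper is mounted at the origin on the work surface. World frame = base frame: x ahead of the robot, y to its left, z up, the work surface at z = 0. Lengths are in mm, angles in rad, forces in N, time in s.
With the tool pointing down it reaches from about 275 to 750 mm from the base axis. Payload 10.2 kg.
Tool frame: the origin (TCP) lies between the finger pads; the fingertips stand 17 mm ahead of it and the grasp point (between the pads) lies 2 mm behind it; z points along the fingers, y is the line along which they close (so a half turn about z gives the same grasp; the last joint's range is limited). The gripper opens to 85 mm and grips with 20 to 120 N. Pads are 22 mm wide; open, the fingers measure 114 mm over their backs; the gripper's body (76 mm by 85 mm) begins 54 mm behind the grasp point. The pads swing forward as they close: fully open they stand 13 mm farther back than shut.
Start: joints at [-0.223, 0.313, 1.498, -0, 1.331, -0.223], TCP at [525.006, -0.013, 224.194] pointing down, gripper open.
Joint ranges: [-2.94, 2.94], [-0.97, 2.17], [0.19, 2.56], [-1.23, 4.37], [0.02, 3.11], [-2.88, 2.88]. Speed limits (rad/s): [2.39, 2.39, 3.01, 3.14, 3.14, 3.14].

INTERFACE

Orientations are given as a unit quaternion [w, x, y, z].
In Python, from rig import * gives the robot as it stands.
- The arm moves only by the tool step_arm, never from a script. Its argument "commands" is text: rows parted by semicolons, each of 7 numbers parted by spaces: the opening, from 0 (shut) to 1 (fully open), then the shift along the tool's x, y, z in cm, then the turn, a rotation vector about the tool's x, y, z in rad. In form: hand x y z rx ry rz; .... A call has 1 to 20 rows; each row is the pose to reach, as a shift and turn from the pose commanded when the call began, along the tool's axes at that moment; what a row does not reach only later rows make up. A row lasts 1/12 s, in which the tool goes at most 41.7 mm and 7.16 degrees, less where a joint would pass 70% of its speed; a pose out of reach is approached as far as the arm can. A call with a gripper value outside its range is refused whole. The fingers move at their own pace and stop on an object; "newtons" is the grip in N (left out, the last holds). Time passes only in rows, so rows that repeat a pose let the fingers close. It gives the time, the measured TCP pose, the force, the opening and the grip force at its end, in the units of the state.
- sense(): the state, without advancing time (a new reading comes with each control period).
- capture(name): name is "scene" or "side" or "wrist"; returns the picture (384x512x3 uint8, red, green, blue); there is no depth.
- camera_model(name): a dict with "mtx" (3x3 intrinsics, pixels), "eye" and "rotation" of the camera in the world. Camera axes: x right, y down, z forward; pixel columns grow to the right and rows downward; lengths in mm; the calibration is good to about 2 mm. The wrist camera is an equidistant fisheye: a pixel r from the principal point sees the ray r / f radians off the axis. A picture is of the moment at which its call begins: read the wrist's pose just before it. camera_model takes no time and is no camera call; for the wrist camera it gives the pose at the moment of the call.
- finish_job(): hands the job in; it is judged then, once.
Trained networks look in the newest picture that a camera, given by its name, has taken for a name from the list of things; names that differ only in an ending like _2 or _b are one class to them, and where a whole thing is asked for, a point or a joint stands for the part that bears it (a point fixed in the world has none). Each returns a list of dicts, best first, with "score" (0 to 1); they miss things now and then, are a little off and sometimes report something else, mostly with a low value. They report only what shows in the picture. A call takes as long as a camera call. They do not tell look-alikes from the thing itself.
- search_frame(camera, label): "rect" ([centre column, centre row, width, height] in pixels, round what is visible of it).
- trace(camera, label): "mask" (384x512 bool, what is visible of it) and "rect" ([centre column, centre row, width, height] in pixels, round what is visible of it).
- spot_point(camera, label): "xy" ([column, row] in pixels: a listed point, or the origin of a listed thing).
The state is a dict: "time_s": time; "joints": joint angles; "dq": joint speeds; "tau": joint torques, N m; "eef_pos": TCP position; "ee_rot": TCP orientation; "force": force on the tool from outside, world axes, zero at the start; "wrist_torque": the same for the moment, N m; "grip_width": opening from 0.0 (shut) to 1.0 (fully open); "grip_force": force on a finger pad.
Only numpy, scipy, OpenCV 4.12 (cv2) and the standard library are available. Lean on these libraries where they do the work, as an engineer would, in place of code of your own. Each camera call takes 0.05 s, during which the arm holds its last target. There are 200 camera calls.

TASK

The guard plate over the feed chute is clamped by a T-handled nut with a left-hand thread: back the nut off by about one and a half turns, without ever screwing it down tighter, and only then draw the plate out, lay it flat on the middle of the rubber mat and let go of it. Then load every connecting rod on the bench into the two lanes of the chute, at most two to a lane, each lying flat with its big end leading downhill and slid fully down against the stop or the rod ahead of it. Leave the nut loose and the other things on the bench where they are.

Things in the scene. Friction and masses are not known exactly. Their poses are not given: they have to be found in the camera images.
- chute: the whole feed chute, grey, fixed; origin on the bench under its middle, x uphill, y towards the T-nut. Pillars 110 mm long (x) stand beside the bed, tops 115 mm up; the guard plate rests level on them. The far pillar (y -70 to -106 mm) ends in a lip 3 mm higher, behind the plate's -y edge. The near one holds the nut's stud at y = +137 mm
- bed: slick white sloping floor, 236 x 134 mm, 0.38 rad (22 deg) steep. Origin on the floor between the lanes at the stop block (20 mm high) of the low end, 35 mm over the bench; x UPHILL along the floor, y across, z square to it. Two lanes 56 mm wide between walls 7 mm high, centre lines at y = +33 and -33 mm; each takes two rods end to end. A rod let go in a lane slides down by itself
- guard: guard plate, loose, aluminium, 110 (x) x 223 (y) x 6 mm, 0.45 kg. Origin: centre of its underside, z up. On top a black grip bar along y: 12 mm thick, 90 long, centred at y = -30 mm, top 42 mm over the origin. Its +y edge is 12 mm under the nut's flange (0.8 mm gap). To take off, with the nut up 8 mm: lift about 5 mm, draw level 30 mm towards its -y, then lift away
- nut (a joint): T-handled nut on a vertical stud, rad; 0 to 0.7 at the start. LEFT-HAND thread: clockwise seen from above increases it and raises nut and flange 1 mm per rad; anticlockwise screws it down tighter (dead stop at -0.8). Turns with about 0.15 N m and stays where left. Upper stop 11; loose enough from about 8
- nut_grip (a point): centre of the nut's T-handle, on the stud axis, 158 mm above the bench at joint value 0, z up. The handle is a level steel bar 90 mm long along this point's x, 14 mm thick, 20 mm tall; under it a 14 mm thick hub, and a round flange 48 mm across whose top is 30 mm below this point
- mat: black rubber mat fixed on the bench, 260 x 260 x 4 mm; origin at the centre of its underside
- rod_a: steel connecting rod, 109 mm long, 20 mm thick (z), 0.24 kg; may be absent (None). Origin at mid thickness in the middle of the shank (14 mm wide in y, 18 thick, clear to grip 22 mm either way along x). x points to the big end: 38 mm across, 46 over its bolt ears, centred at x = +42 mm (rod ends at +61); small end 24 mm across, centred at x = -36 mm (ends at -48). Both faces are alike
- rod_a_big (a point): centre of the big end of rod_a
- rod_b: steel connecting rod, 109 mm long, 20 mm thick (z), 0.24 kg; may be absent (None). Origin at mid thickness in the middle of the shank (14 mm wide in y, 18 thick, clear to grip 22 mm either way along x). x points to the big end: 38 mm across, 46 over its bolt ears, centred at x = +42 mm (rod ends at +61); small end 24 mm across, centred at x = -36 mm (ends at -48). Both faces are alike
- rod_b_big (a point): centre of the big end of rod_b
- rod_c: steel connecting rod, 109 mm long, 20 mm thick (z), 0.24 kg; may be absent (None). Origin at mid thickness in the middle of the shank (14 mm wide in y, 18 thick, clear to grip 22 mm either way along x). x points to the big end: 38 mm across, 46 over its bolt ears, centred at x = +42 mm (rod ends at +61); small end 24 mm across, centred at x = -36 mm (ends at -48). Both faces are alike
- rod_c_big (a point): centre of the big end of rod_c
- rod_d: steel connecting rod, 109 mm long, 20 mm thick (z), 0.24 kg; may be absent (None). Origin at mid thickness in the middle of the shank (14 mm wide in y, 18 thick, clear to grip 22 mm either way along x). x points to the big end: 38 mm across, 46 over its bolt ears, centred at x = +42 mm (rod ends at +61); small end 24 mm across, centred at x = -36 mm (ends at -48). Both faces are alike
- rod_d_big (a point): centre of the big end of rod_d
- tin: bystander: small can, 56 mm across, 55 mm tall, standing among the rods; origin at its underside or middle
- thermos: bystander: dark steel drinking bottle, 210 mm tall; origin at its underside or middle
- mug: bystander: white mug; origin at its underside or middle
- wrench: bystander: spanner, 180 mm, lying; origin at its underside or middle
- driver: bystander: screwdriver, 200 mm, lying; origin at its underside or middle
Not all that is in view belongs to the job. Leave any green or yellow look-alike of the rod_c alone. Leave any yellow look-alike of the rod_d alone.

How it is judged:
By the outcome, as a careful person would: the job done as asked, in the order asked, and still so for the second after the job is handed in, with the robot touching nothing.
Of rod_a, rod_b, rod_c, rod_d only 2 to 4 are there at a start; the rules pass over those that are not, and their reading is None.
At some moment in a run one of rod_a, rod_b, rod_c, rod_d may be knocked a few centimetres aside while the robot is not near it.
Once in a run the grip may slacken for a moment while it holds something.
It also fails if it takes over 210 s, if anything falls off the work surface, if the arm or the gripper's body presses on something with over 40 N, if the wrist force passes 120 N, or if a joint passes its speed limit or range.

## Working session

There is one attempt and no reset: what is moved stays moved. The work goes in short steps, Python scripts to look and compute and a tool call to move; the robot and the scene stay as the last step left them, time stands still between calls to the robot, and variables do not carry over. Pictures are saved under pics/ and viewed, at most 14 in all, crops included, and the job is handed in when it is done.

Besides the shell and the picture viewer there is one more tool, called after "Request:" by a JSON object that holds its "op" and its "data", one argument or row to a line. step_arm: Moves the arm, as the interface text tells. Its arguments: {"type":"object","properties":{"commands":{"type":"string"},"newtons":{"type":"number"}},"required":["commands"]}

```bash
ls; mkdir -p pics; python3 - <<'E'
from rig import *
import cv2
print(sense())
for n in ("scene","side"):
    im=capture(n); cv2.imwrite(f"pics/{n}0.png",im[:,:,::-1])
    m=camera_model(n); print(n,m)
    for l in ["chute","bed","guard","nut","nut_grip","mat","rod_a","rod_a_big","tin"]:
        f=spot_point(n,l); print(l,[(round(d["score"],2),[round(float(v)) for v in d["xy"]]) for d in f][:7])
E
```

```text
pics
{'time_s': 0.0, 'joints': array([-2.23398630e-01,  3.13474061e-01,  1.49848509e+00, -2.11276725e-06,
        1.33099189e+00, -2.23400717e-01]), 'dq': array([-6.97596870e-04, -9.28310594e-05, -3.67639643e-04, -7.75634903e-04,
        1.04623343e-03, -1.10210549e-03]), 'tau': array([-5.78409599e-04, -4.12261176e+01, -2.59742296e+01, -3.58453699e-04,
        4.11797926e-03, -1.23038126e-05]), 'eef_pos': array([5.24718043e+02, 5.20594805e-02, 2.23604701e+02]), 'ee_rot': array([-5.74180529e-04,  7.07105702e-01,  7.07107534e-01, -3.62795230e-04]), 'force': array([-1.17834016, -0.12697315,  0.94333758]), 'wrist_torque': array([-0.00684981,  0.02345701, -0.03342859]), 'grip_force': 0.0, 'grip_width': 1.0005093937144587}
scene {'mtx': array([[438.25375079,   0.        , 255.38209694],
       [  0.        , 438.25375079, 187.8187736 ],
       [  0.        ,   0.        ,   1.        ]]), 'eye': array([1459.33377997,  380.11548855,  832.65351234]), 'rotation': array([-0.26963596,  0.52602795,  0.71990783, -0.36376334])}
chute [(0.72, [222, 233])]
bed [(0.55, [185, 213])]
guard [(0.77, [225, 197])]Traceback (most recent call last):
  File "<stdin>", line 8, in <module>
ValueError: it knows: bed, chute, driver, guard, mat, mug, nut_grip, rod, rod_a_big, rod_b_big, rod_c_big, rod_d_big, thermos, tin, wrench
```

```bash
cat > h.py <<'E'
from rig import *
import cv2, numpy as np
from scipy.spatial.transform import Rotation as R
def rot(q): return R.from_quat(np.roll(q,-1))
def ray(m,px,fish=False):
    K=m["mtx"]; v=np.array([(px[0]-K[0,2])/K[0,0],(px[1]-K[1,2])/K[1,1]])
    if fish:
        t=np.hypot(*v); d=np.array([*(v/t*np.sin(t) if t>1e-9 else v),np.cos(t)])
    else: d=np.array([*v,1.]); d/=np.linalg.norm(d)
    return m["eye"], rot(m["rotation"]).apply(d)
def onz(m,px,z,fish=False):
    e,d=ray(m,px,fish); return e+d*(z-e[2])/d[2]
def tri(rs):
    A=np.zeros((3,3)); b=np.zeros(3)
    for e,d in rs:
        P=np.eye(3)-np.outer(d,d); A+=P; b+=P@e
    x=np.linalg.solve(A,b)
    return x,[float(np.linalg.norm(np.cross(x-e,d))) for e,d in rs]
def proj(m,p,fish=False):
    c=rot(m["rotation"]).inv().apply(np.asarray(p)-m["eye"]); K=m["mtx"]
    if fish:
        r=np.hypot(c[0],c[1]); t=np.arctan2(r,c[2]); v=c[:2]/r*t
    else: v=c[:2]/c[2]
    return v*[K[0,0],K[1,1]]+K[:2,2]
def shot(n,f):
    im=capture(n); cv2.imwrite(f"pics/{f}.png",im[:,:,::-1]); return im
E
python3 - <<'E'
from h import *
for n in ("scene","side","wrist"):
    shot(n,n+"1"); m=camera_model(n); F=n=="wrist"
    print(n,m["eye"],m["rotation"])
    for l,z in [("chute",0),("bed",35),("guard",115),("nut_grip",158),("mat",0),("rod",10),("rod_a_big",10),("tin",27)]:
        f=spot_point(n,l); print(l,[(round(d["score"],2),[round(float(v)) for v in d["xy"]],onz(m,d["xy"],z,F)[:2].round().tolist()) for d in f if d["score"]>.2][:7])
im=np.hstack([cv2.imread(f"pics/{n}1.png") for n in ("scene","side")])
E
```

```text
scene [1459.33377997  380.11548855  832.65351234] [-0.26963596  0.52602795  0.71990783 -0.36376334]
chute [(0.77, [222, 234], [612.0, 19.0])]
bed [(0.83, [190, 211], [583.0, -90.0])]
guard [(0.76, [225, 197], [588.0, 22.0]), (0.23, [293, 201], [548.0, 203.0])]
nut_grip [(0.56, [244, 165], [482.0, 40.0])]
mat [(0.96, [120, 189], [510.0, -369.0])]
rod [(0.69, [364, 188], [277.0, 373.0]), (0.69, [348, 284], [696.0, 381.0]), (0.64, [411, 208], [336.0, 521.0]), (0.63, [326, 208], [418.0, 278.0]), (0.59, [359, 218], [434.0, 377.0]), (0.59, [391, 243], [512.0, 472.0])]
rod_a_big [(0.72, [291, 198], [404.0, 167.0]), (0.71, [326, 210], [425.0, 278.0])]
tin [(0.97, [356, 251], [592.0, 386.0])]
side [397.72137597 951.67868702 646.98709561] [ 0.02956951 -0.03478978  0.86458237 -0.50041247]
chute [(0.56, [218, 218], [610.0, 17.0])]
bed [(0.92, [228, 189], [597.0, -93.0])]
guard [(0.94, [216, 184], [611.0, 17.0])]
nut_grip [(0.67, [215, 186], [592.0, 100.0]), (0.63, [260, 176], [482.0, 39.0])]
mat [(0.87, [264, 162], [501.0, -369.0]), (0.43, [221, 345], [526.0, 458.0])]
rod [(0.97, [275, 281], [427.0, 282.0]), (0.92, [302, 366], [367.0, 500.0]), (0.9, [221, 348], [522.0, 472.0]), (0.77, [267, 309], [441.0, 369.0]), (0.73, [339, 313], [288.0, 366.0]), (0.73, [151, 305], [694.0, 375.0])]
rod_a_big [(0.5, [215, 215], [621.0, 19.0]), (0.36, [248, 307], [481.0, 365.0])]
tin [(0.81, [206, 312], [566.0, 401.0])]
wrist [523.9799984   74.29808616 375.28192262] [ 1.49133900e-01  9.88816707e-01 -2.18602977e-04 -7.42778928e-04]
chute []
bed [(0.97, [306, 235], [591.0, -90.0])]
guard [(0.57, [331, 163], [594.0, 20.0])]
nut_grip [(0.78, [188, 144], [475.0, 44.0])]
mat []
rod []
rod_a_big []
tin []
```

View pics/scene1.png

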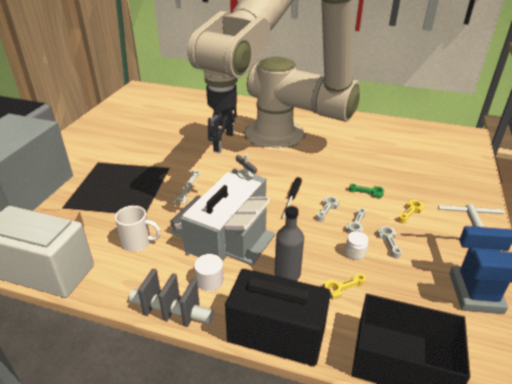

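View pics/side1.png

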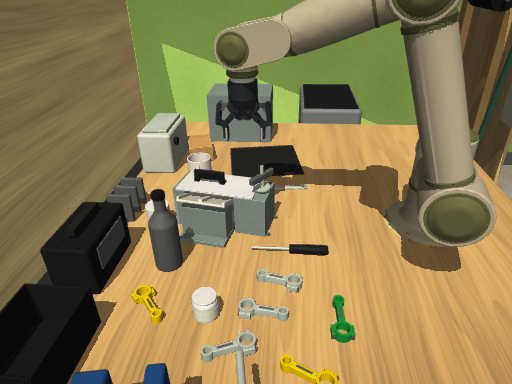

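The scene picture shows the chute at (225,215), with the T-nut at (246,165) and the mat at (120,188). There are three grey rods at (326,208), (357,219) and (390,241). The look-alikes are green (366,190), yellow (411,210) and yellow (345,287). The side view agrees: grey at (279,280), (263,309) and (228,347), green at (342,320), yellow at (148,303) and (308,372).

```bash
python3 - <<'E'
from h import *
px={"chute":([222,234],[218,218],None)}
W=camera_model("wrist"); S=camera_model("scene"); D=camera_model("side")
for n,c in [("scene",0),("side",0),("wrist",0)]: capture(n)
T={"nut_grip":158,"guard":115,"bed":35,"mat":0,"chute":0}
for l in T:
    rs=[];o=[]
    for n,m in (("scene",S),("side",D),("wrist",W)):
        f=spot_point(n,l)
        f=[d for d in f if d["score"]>.3]
        if l=="nut_grip": f=[d for d in f if abs(onz(m,d["xy"],158,n=="wrist")[0]-478)<40]
        if f: rs.append(ray(m,f[0]["xy"],n=="wrist")); o.append((n,np.round(f[0]["xy"],1).tolist(),onz(m,f[0]["xy"],T[l],n=="wrist").round().tolist()))
    x,e=tri(rs) if len(rs)>1 else (None,None)
    print(l,x,np.round(e,1),o)
im=cv2.imread("pics/wrist1.png"); cv2.imwrite("pics/w1b.png",cv2.resize(im,(768,576)))
E
```

```text
nut_grip [472.34245954 134.13701386  -5.45225633] [167.2 271.  118. ] [('scene', [247.5, 165.1], [481.0, 52.0, 158.0]), ('side', [221.4, 347.0], [493.0, 582.0, 158.0]), ('wrist', [186.8, 145.1], [474.0, 43.0, 158.0])]
guard [602.31702828  23.29177578 119.42318728] [2.5 8.  7.6] [('scene', [224.0, 198.9], [595.0, 23.0, 115.0]), ('side', [215.1, 184.0], [612.0, 15.0, 115.0]), ('wrist', [333.2, 164.5], [597.0, 19.0, 115.0])]
bed [588.2914836  -90.31575338  24.99748505] [1.3 1.6 2. ] [('scene', [189.5, 214.6], [598.0, -84.0, 35.0]), ('side', [230.5, 193.1], [585.0, -71.0, 35.0]), ('wrist', [303.4, 233.4], [587.0, -88.0, 35.0])]
mat [ 503.70019598 -380.34106528    7.22291247] [6.5 6.5] [('scene', [118.3, 187.2], [504.0, -379.0, 0.0]), ('side', [264.6, 157.5], [503.0, -410.0, 0.0])]
chute [610.20021472  17.40868877  -2.06094163] [5.3 5.3] [('scene', [222.5, 236.2], [618.0, 23.0, 0.0]), ('side', [219.3, 216.9], [608.0, 12.0, 0.0])]
```

View pics/w1b.png

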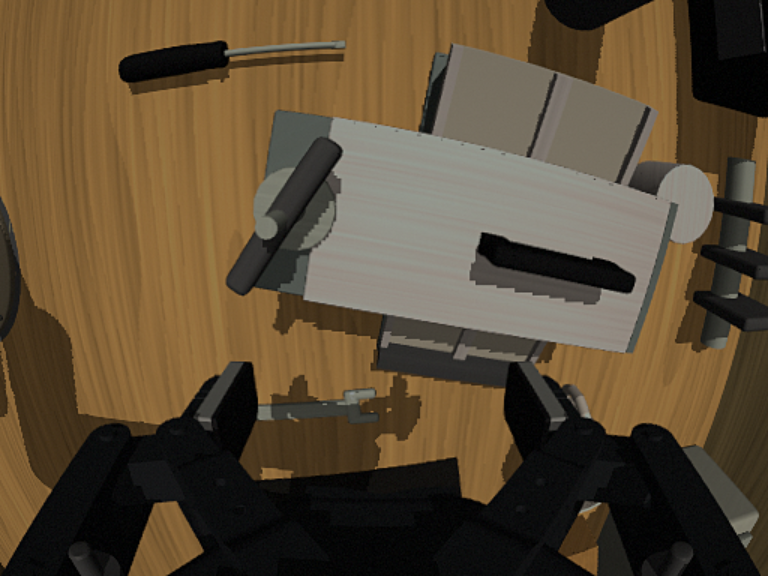

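The wrist view shows the T-handle running from (325,152) to (240,283). The plate's corners are at (332,117), (305,299), (630,352) and (675,205), and the black grip bar runs from (481,243) to (632,282). The white lanes show on both sides of the plate, uphill towards the top of the image.

```bash
python3 - <<'E'
from h import *
m=camera_model("wrist")
def P(x,y,z): return onz(m,(x/1.5,y/1.5),z,True)
a=P(325,152,163);b=P(240,283,163); print("handle",a,b,np.linalg.norm(a-b),(a+b)/2,np.arctan2(*(a-b)[1::-1]))
c=[P(*q,121) for q in((332,117),(305,299),(630,352),(675,205))]
c=np.array(c);print(c.round(),"edges",[round(np.linalg.norm(c[i]-c[i-1])) for i in range(4)],"mid",c.mean(0))
g=P(487,240,157);k=P(630,278,157);print("bar",g,k,np.linalg.norm(g-k),(g+k)/2,np.arctan2(*(k-g)[1::-1]))
for n in("scene",):
    M=camera_model(n)
    im=cv2.imread(f"pics/{n}1.png"); cv2.imwrite("pics/nutc.png",cv2.resize(im[140:270,160:290],(780,780))[:600])
S,D=camera_model("scene"),camera_model("side")
print(tri([ray(S,(247.5,165.1)),ray(m,(188.5,145),True),ray(D,(260,176))]))
# rods near grey
capture("scene");capture("side")
for l in("rod","rod_a_big"):
  A=[d for d in spot_point("scene",l) if d["score"]>.3];B=[d for d in spot_point("side",l) if d["score"]>.3]
  for d in A:
    for e in B:
      x,er=tri([ray(S,d["xy"]),ray(D,e["xy"])])
      if max(er)<12 and -15<x[2]<40: print(l,x.round(),np.round(er),np.round(d["xy"]),np.round(e["xy"]))
E
```

```text
handle [497.68816953  74.87362413 163.        ] [451.54506999  10.41478668 163.        ] 79.27248805185714 [474.61661976  42.6442054  163.        ] 0.9495093267200799
[[497.  95. 121.]
 [478. -12. 121.]
 [701. -53. 121.]
 [720.  52. 121.]] edges [228, 109, 227, 107] mid [598.8742772   20.39147446 121.        ]
bar [577.86044465  31.34929016 157.        ] [665.92223064  11.66993748 157.        ] 90.23389093834324 [621.89133765  21.50961382 157.        ] -0.21985969481949094
(array([478.53359882,  46.86365109, 159.4629474 ]), [5.304342707512496, 4.656910639881257, 3.000188746271813])
rod [697. 376.   8.] [2. 2.] [346. 285.] [151. 305.]
rod [519. 476.   8.] [4. 4.] [393. 246.] [224. 348.]
rod [363. 513.  21.] [1. 1.] [408. 209.] [304. 370.]
rod [443. 380.  14.] [4. 4.] [360. 220.] [266. 310.]
rod [283. 377.  14.] [1. 1.] [365. 188.] [342. 315.]
```

Request:
{"op": "step_arm", "data": {
  "commands": "1 4.3 -4.8 -2 0 0 -0.8;1 4.3 -4.8 -2 0 0 -0.8;1 4.3 -4.8 -2 0 0 -0.8;1 4.3 -4.8 -2 0 0 -0.8;1 4.3 -4.8 -2 0 0 -2.48;1 4.3 -4.8 -2 0 0 -2.48;1 4.3 -4.8 -2 0 0 -2.48;1 4.3 -4.8 -2 0 0 -2.48;1 4.3 -4.8 -2 0 0 -2.48;1 4.3 -4.8 -2 0 0 -2.48;1 4.3 -4.8 -2 0 0 -2.48;1 4.3 -4.8 -2 0 0 -2.48;1 4.3 -4.8 -2 0 0 -2.48;1 4.3 -4.8 -2 0 0 -2.48;1 4.3 -4.8 -2 0 0 -2.48;1 4.3 -4.8 -2 0 0 -2.48;1 4.3 -4.8 -2 0 0 -2.48;1 4.3 -4.8 -2 0 0 -2.48;1 4.3 -4.8 -2 0 0 -2.48;1 4.3 -4.8 -2 0 0 -2.48"
}}

```text
time_s: 4.42
eef_pos: [477.0, 43.0, 244.2]
ee_rot: [0.0, -0.442, 0.897, -0.0]
force: [-0.3, -0.3, 0.5]
grip_width: 1.0
grip_force: 0.0
```

```bash
python3 - <<'E'
from h import *
s=sense();print(s["eef_pos"],s["joints"],rot(s["ee_rot"]).as_matrix().round(3))
m=camera_model("wrist");im=shot("wrist","w2");print(m["eye"])
f=spot_point("wrist","nut_grip");print([(d["score"],d["xy"],onz(m,d["xy"],158,True)) for d in f])
f=spot_point("wrist","guard");print([(d["score"],d["xy"],onz(m,d["xy"],115,True)) for d in f])
cv2.imwrite("pics/w2b.png",cv2.resize(im[:,:,::-1],(768,576)))
E
```

```text
[477.00192965  42.98710219 244.21469836] [-1.55411554e-01  1.95634644e-01  1.59623404e+00  1.00596416e-05
  1.34969493e+00 -2.64165453e+00] [[-0.609 -0.793  0.   ]
 [-0.793  0.609  0.   ]
 [-0.    -0.    -1.   ]]
[430.1822165  -17.38696488 395.31154862]
[(0.57, [255.3, 191.3], array([473.53265999,  41.74976955, 158.        ]))]
[(0.6, [384.2, 334.9], array([466.20555393, 330.10946   , 115.        ]))]
```

View pics/w2b.png

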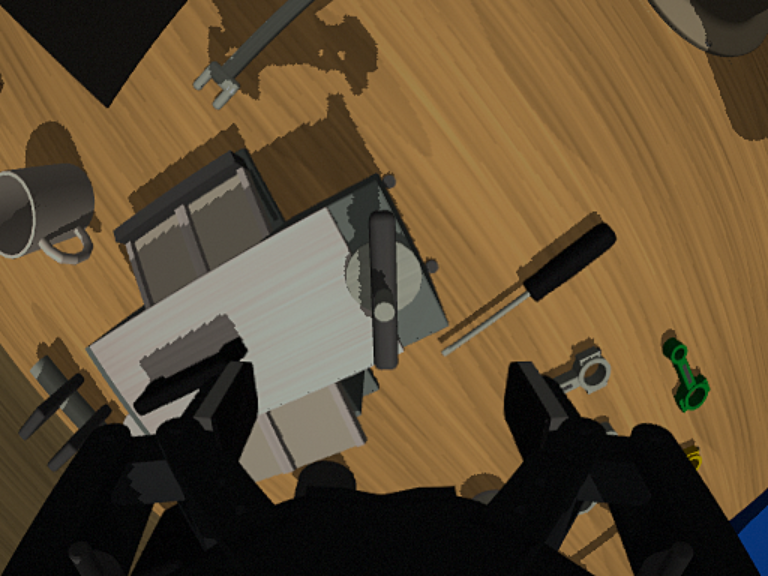

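The handle is vertical in the image, from (383,213) to (384,367), and centred at column 384, so the jaw alignment is good. Next I triangulate the stud axis from the stud top, handle and flange.

```bash
python3 - <<'E'
from h import *
m2=camera_model("wrist")
m1=dict(m2); m1["eye"]=np.array([523.98,74.298,375.282]); m1["rotation"]=np.array([.1491339,.988816707,-2.186e-4,-7.42779e-4])
for n,a,b in (("stud",(266,228),(384,311)),("handle",(282,217),(384,290)),("flange",(295,208),(383,277)),("barend1",(487,240),(240,347)),("barend2",(630,278),(140,407)),("corner",(305,299),(328,208)),("corner2",(630,352),(90,345))):
    print(n,tri([ray(m1,np.array(a)/1.5,True),ray(m2,np.array(b)/1.5,True)]))
for z in(158,163): print(onz(m2,(256,193.5),z,True))
S=camera_model("scene")
for p in [(477.5,43,158),(475,43,158)]: print(proj(S,p),proj(m2,p,True)*1.5)
E
```

```text
stud (array([474.74916856,  43.48940695, 190.86901464]), [0.1987856779255681, 0.19878567792557308])
handle (array([474.44071821,  43.40169977, 157.63733572]), [0.3052479882633759, 0.30524798826349453])
flange (array([475.3636133 ,  44.04515477, 127.33138999]), [0.282797071173859, 0.2827970711739515])
barend1 (array([587.02864185,  24.04902117, 119.60314729]), [0.08170624644462812, 0.08170624644469619])
barend2 (array([674.50918175,   7.76309206, 144.49259137]), [0.4556139265556871, 0.4556139265555519])
corner (array([476.76284567, -11.40495768, 120.84770229]), [1.5096267711773563, 1.5096267711775095])
corner2 (array([706.28973528, -57.13704589, 110.12730908]), [2.0172951550569223, 2.017295155056965])
[474.25463515  43.64864504 158.        ]
[473.31478604  42.37140326 163.        ]
[244.93003088 163.8382291 ] [378.71057013 292.79500391]
[245.21289749 163.37880641] [382.23236141 290.16428757]
```

Request:
{"op": "step_arm", "data": {
  "commands": "1 0.1 0.2 3 0 0 0;1 0.1 0.2 5 0 0 0;1 0.1 0.2 6.8 0 0 0;1 0.1 0.2 8 0 0 0;1 0.1 0.2 8.5 0 0 0;1 0.1 0.2 8.5 0 0 0;0 0.1 0.2 8.5 0 0 0;0 0.1 0.2 8.5 0 0 0;0 0.1 0.2 8.5 0 0 0;0 0.1 0.2 8.5 0 0 0;0 0.1 0.2 8.5 0 0 0;0 0.1 0.2 8.5 0 0 0;0 0.1 0.2 8.5 0 0 0;0 0.1 0.2 8.5 0 0 0",
  "newtons": 50
}}

```text
time_s: 5.73
eef_pos: [475.1, 43.3, 159.6]
ee_rot: [0.0, -0.439, 0.898, -0.0]
force: [0.9, -0.4, 3.3]
grip_width: 0.125
grip_force: 48.8
```

Request:
{"op": "step_arm", "data": {
  "commands": "0 0 0 -0.01 0 0 0.12;0 0 0 -0.02 0 0 0.24;0 0 0 -0.04 0 0 0.36;0 0 0 -0.05 0 0 0.48;0 0 0 -0.06 0 0 0.6;0 0 0 -0.07 0 0 0.72;0 0 0 -0.08 0 0 0.84;0 0 0 -0.1 0 0 0.96;0 0 0 -0.11 0 0 1.08;0 0 0 -0.12 0 0 1.2;0 0 0 -0.13 0 0 1.32;0 0 0 -0.14 0 0 1.44;0 0 0 -0.16 0 0 1.56;0 0 0 -0.17 0 0 1.68;0 0 0 -0.18 0 0 1.8;0 0 0 -0.19 0 0 1.92;0 0 0 -0.2 0 0 2.04;0 0 0 -0.22 0 0 2.16;0 0 0 -0.23 0 0 2.28;0 0 0 -0.24 0 0 2.4"
}}

```text
time_s: 7.4
eef_pos: [475.5, 45.2, 162.0]
ee_rot: [-0.0, 0.68, 0.733, 0.002]
force: [3.2, 11.6, 2.0]
grip_width: 0.123
grip_force: 49.1
```

Request:
{"op": "step_arm", "data": {
  "commands": "0 0.15 0.06 -0.01 0 0 0.12;0 0.19 0.08 -0.02 0 0 0.24;0 0.19 0.09 -0.04 0 0 0.36;0 0.18 0.1 -0.05 0 0 0.48;0 0.18 0.11 -0.06 0 0 0.6;0 0.17 0.12 -0.07 0 0 0.72;0 0.16 0.14 -0.08 0 0 0.84;0 0.15 0.15 -0.1 0 0 0.96;0 0.14 0.15 -0.11 0 0 1.08;0 0.13 0.16 -0.12 0 0 1.2;0 0.12 0.16 -0.13 0 0 1.32;0 0.11 0.16 -0.14 0 0 1.44;0 0.09 0.16 -0.16 0 0 1.56;0 0.08 0.16 -0.17 0 0 1.68;0 0.06 0.16 -0.18 0 0 1.8;0 0.05 0.16 -0.19 0 0 1.92;0 0.04 0.15 -0.2 0 0 2.04;0 0.03 0.15 -0.22 0 0 2.16;0 0.02 0.14 -0.23 0 0 2.28;0 0.01 0.14 -0.24 0 0 2.4"
}}

```text
time_s: 9.07
eef_pos: [477.0, 43.6, 164.4]
ee_rot: [-0.0, 0.93, -0.369, 0.001]
force: [2.2, -0.1, 2.1]
grip_width: 0.125
grip_force: 49.0
```

```bash
python3 -c "
from h import *
s=sense();print(s['joints'],s['wrist_torque'],rot(s['ee_rot']).as_matrix().round(3)[:,:2])"
```

```text
[-1.54268744e-01  2.69550491e-01  1.72079146e+00  2.18641153e-04
  1.14884927e+00  2.17145916e+00] [-0.0152959  -0.47572983  0.159142  ] [[ 0.728 -0.685]
 [-0.685 -0.728]
 [ 0.002 -0.002]]
```

Request:
{"op": "step_arm", "data": {
  "commands": "0.8 0 0 0 0 0 0;0.8 0 0 0 0 0 0;0.8 0 0 0 0 0 0;0.8 0 0 0 0 0 0;0.8 -0.1 0 -3 0 0 0;0.8 -0.1 0 -4.5 0 0 -0.12;0.8 -0.1 0 -4.5 0 0 -1.6;0.8 -0.1 0 -4.5 0 0 -1.6;0.8 -0.1 0 -4.5 0 0 -1.6;0.8 -0.1 0 -4.5 0 0 -1.6;0.8 -0.1 0 -4.5 0 0 -1.6;0.8 -0.1 0 -4.5 0 0 -1.6;0.8 -0.1 0 -4.5 0 0 -1.6;0.8 -0.1 0 -4.5 0 0 -1.6;0.8 -0.1 0 -4.5 0 0 -1.6;0.8 -0.1 0 -4.5 0 0 -1.6;0.8 -0.1 0 -4.5 0 0 -1.6;0.8 -0.1 0 -4.5 0 0 -1.6;0.8 -0.1 0 -4.5 0 0 -1.6;0.8 -0.1 0 -4.5 0 0 -1.6"
}}

```text
time_s: 10.73
eef_pos: [475.4, 44.3, 208.9]
ee_rot: [-0.0, 0.911, 0.412, -0.0]
force: [-0.6, 0.6, -0.4]
grip_width: 0.802
grip_force: 0.0
```

Request:
{"op": "step_arm", "data": {
  "commands": "0.8 0 0 0 0 0 -1.54;0.8 0 0 0 0 0 -1.54;0.8 0 0 0 0 0 -1.54;0.8 0 0 0 0 0 -1.54;0.8 0 0 0 0 0 -1.54;0.8 0 0 0 0 0 -1.54;0.8 0 0 0 0 0 -1.54;0.8 0 0 0 0 0 -1.54;0.8 0 0 0 0 0 -1.54;0.8 0 0 0 0 0 -1.54;0.8 0 0 0 0 0 -1.54;0.8 0 0 0 0 0 -1.54;0.8 0 0 0 0 0 -1.54"
}}

```text
time_s: 11.82
eef_pos: [475.4, 44.3, 208.9]
ee_rot: [-0.0, 0.365, 0.931, -0.0]
force: [0.3, 0.6, 0.2]
grip_width: 0.801
grip_force: 0.0
```

```bash
python3 - <<'E'
from h import *
s=sense();print(s["eef_pos"],s['joints'][5],rot(s['ee_rot']).as_matrix().round(3)[:,:2])
m=camera_model("wrist");im=shot("wrist","w3")
cv2.imwrite("pics/w3b.png",im[100:300,150:362,::-1])
E
```

```text
[475.40014121  44.32411889 208.94588356] -0.9766827654908572 [[-0.734  0.68 ]
 [ 0.68   0.734]
 [ 0.    -0.   ]]
```

View pics/w3b.png

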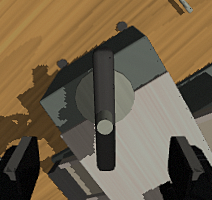

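The handle runs vertically through column about 254 and sits between the fingers, so I regrip it.

Request:
{"op": "step_arm", "data": {
  "commands": "0.8 0 0 2.5 0 0 0;0.8 0 0 4 0 0 0;0.8 0 0 4.5 0 0 0;0.8 0 0 4.5 0 0 0;0 0 0 4.5 0 0 0;0 0 0 4.5 0 0 0;0 0 0 4.5 0 0 0;0 0 0 4.5 0 0 0;0 0 0 4.5 0 0 0;0 0 0 4.5 0 0 0;0 0 0 4.5 0 0 0;0 0 0 4.5 0 0 0"
}}

```text
time_s: 12.87
eef_pos: [476.0, 44.4, 164.7]
ee_rot: [0.001, 0.367, 0.93, 0.0]
force: [0.5, 2.3, 5.8]
grip_width: 0.125
grip_force: 49.2
```

Request:
{"op": "step_arm", "data": {
  "commands": "0 0 0 -0.01 0 0 0.12;0 0 0 -0.02 0 0 0.24;0 0 0 -0.04 0 0 0.36;0 0 0 -0.05 0 0 0.48;0 0 0 -0.06 0 0 0.6;0 0 0 -0.07 0 0 0.72;0 0 0 -0.08 0 0 0.84;0 0 0 -0.1 0 0 0.96;0 0 0 -0.11 0 0 1.08;0 0 0 -0.12 0 0 1.2;0 0 0 -0.13 0 0 1.32;0 0 0 -0.14 0 0 1.44;0 0 0 -0.16 0 0 1.56;0 0 0 -0.17 0 0 1.68;0 0 0 -0.18 0 0 1.8;0 0 0 -0.19 0 0 1.92;0 0 0 -0.2 0 0 2.04;0 0 0 -0.22 0 0 2.16;0 0 0 -0.23 0 0 2.28;0 0 0 -0.24 0 0 2.4"
}}

```text
time_s: 14.53
eef_pos: [476.0, 44.4, 167.0]
ee_rot: [-0.0, 1.0, -0.007, 0.001]
force: [0.3, 2.5, 4.9]
grip_width: 0.122
grip_force: 49.7
```

Request:
{"op": "step_arm", "data": {
  "commands": "0 0 0 -0.01 0 0 0.12;0 0 0 -0.02 0 0 0.24;0 0 0 -0.04 0 0 0.36;0 0 0 -0.05 0 0 0.48;0 0 0 -0.06 0 0 0.6;0 0 0 -0.07 0 0 0.72;0 0 0 -0.08 0 0 0.84;0 0 0 -0.1 0 0 0.96;0 0 0 -0.11 0 0 1.08;0 0 0 -0.11 0 0 1.08;0.8 0 0 -0.11 0 0 1.08;0.8 0 0 -0.11 0 0 1.08;0.8 0 0 -0.11 0 0 1.08;0.8 0 0 -0.11 0 0 1.08"
}}

```text
time_s: 15.7
eef_pos: [475.3, 44.3, 167.2]
ee_rot: [0.0, 0.855, -0.518, -0.0]
force: [0.0, -0.3, -0.2]
grip_width: 0.686
grip_force: 0.0
```

```bash
python3 -c "
from h import *
s=sense();print(s['eef_pos'],s['joints'],rot(s['ee_rot']).as_matrix().round(3)[:,:2])"
```

```text
[475.2617039   44.25284356 167.24725052] [-1.53193757e-01  2.64478887e-01  1.71940554e+00 -1.77735240e-04
  1.15845726e+00  2.50670407e+00] [[ 0.463 -0.886]
 [-0.886 -0.463]
 [-0.     0.001]]
```

Request:
{"op": "step_arm", "data": {
  "commands": "0.8 0 0 -3 0 0 0;0.8 0 0 -4.5 0 0 -0.12;0.8 0 0 -4.5 0 0 -2;0.8 0 0 -4.5 0 0 -2;0.8 0 0 -4.5 0 0 -2;0.8 0 0 -4.5 0 0 -2;0.8 0 0 -4.5 0 0 -2;0.8 0 0 -4.5 0 0 -2;0.8 0 0 -4.5 0 0 -2;0.8 0 0 -4.5 0 0 -2;0.8 0 0 -4.5 0 0 -2;0.8 0 0 -4.5 0 0 -2;0.8 0 0 -4.5 0 0 -2;0.8 0 0 -4.5 0 0 -2;0.8 0 0 -4.5 0 0 -2;0.8 0 0 -4.5 0 0 -2;0.8 0 0 -4.5 0 0 -2;0.8 0 0 -4.5 0 0 -2;0.8 0 0 -4.5 0 0 -2"
}}

```text
time_s: 17.28
eef_pos: [475.4, 44.3, 212.4]
ee_rot: [-0.0, 0.899, 0.438, -0.0]
force: [0.4, 0.7, 0.6]
grip_width: 0.798
grip_force: 0.0
```

Request:
{"op": "step_arm", "data": {
  "commands": "0.8 0 0 0 0 0 -1.14;0.8 0 0 0 0 0 -1.14;0.8 0 0 0 0 0 -1.14;0.8 0 0 0 0 0 -1.14;0.8 0 0 0 0 0 -1.14;0.8 0 0 0 0 0 -1.14;0.8 0 0 0 0 0 -1.14;0.8 0 0 0 0 0 -1.14;0.8 0 0 0 0 0 -1.14;0.8 0 0 0 0 0 -1.14;0.8 0 0 2.5 0 0 -1.14;0.8 0 0 4 0 0 -1.14;0.8 0 0 4.5 0 0 -1.14;0 0 0 4.5 0 0 -1.14;0 0 0 4.5 0 0 -1.14;0 0 0 4.5 0 0 -1.14;0 0 0 4.5 0 0 -1.14;0 0 0 4.5 0 0 -1.14;0 0 0 4.5 0 0 -1.14;0 0 0 4.5 0 0 -1.14"
}}

```text
time_s: 18.95
eef_pos: [476.1, 44.3, 168.4]
ee_rot: [0.001, 0.519, 0.855, 0.001]
force: [0.9, 1.6, 5.7]
grip_width: 0.122
grip_force: 49.1
```

Request:
{"op": "step_arm", "data": {
  "commands": "0 0 0 -0.01 0 0 0.12;0 0 0 -0.02 0 0 0.24;0 0 0 -0.04 0 0 0.36;0 0 0 -0.05 0 0 0.48;0 0 0 -0.06 0 0 0.6;0 0 0 -0.07 0 0 0.72;0 0 0 -0.08 0 0 0.84;0 0 0 -0.1 0 0 0.96;0 0 0 -0.11 0 0 1.08;0 0 0 -0.11 0 0 1.08;0.8 0 0 -0.11 0 0 1.08;0.8 0 0 -0.11 0 0 1.08;0.8 0 0 -0.11 0 0 1.08;0.8 0 0 -0.11 0 0 1.08;0.8 0 0 -3 0 0 1.08;0.8 0 0 -6 0 0 1.08;0.8 0 0 -8 0 0 1.08;0.8 0 0 -8 0 0 1.08"
}}

```text
time_s: 20.45
eef_pos: [476.9, 44.2, 251.4]
ee_rot: [0.002, 0.884, 0.467, 0.003]
force: [-0.2, -0.5, 0.1]
grip_width: 0.801
grip_force: 0.0
```

```bash
python3 -c "
from h import *
s=sense();print(s['eef_pos'],s['joints'],rot(s['ee_rot']).as_matrix().round(3)[:,:2])"
```

```text
[476.86632719  44.15141853 251.35899134] [-1.52969702e-01  1.86629590e-01  1.58844420e+00 -8.55389351e-06
  1.35962179e+00  4.46786905e-01] [[ 0.564  0.825]
 [ 0.825 -0.564]
 [ 0.003  0.006]]
```

Request:
{"op": "step_arm", "data": {
  "commands": "0.8 5.4 12.2 0 0 0 1.15;0.8 5.4 12.2 0 0 0 1.15;0.8 5.4 12.2 0 0 0 1.15;0.8 5.4 12.2 0 0 0 1.15;0.8 5.4 12.2 0 0 0 1.15;0.8 5.4 12.2 0 0 0 1.15;0.8 5.4 12.2 0 0 0 1.15;0.8 5.4 12.2 0 0 0 1.15;0.8 5.4 12.2 0 0 0 1.15;0.8 5.4 12.2 0 0 0 1.15;0.8 5.4 12.2 0 0 0 1.15;0.8 5.4 12.2 0 0 0 1.15;0.8 5.4 12.2 0 0 0 1.15"
}}

```text
time_s: 21.53
eef_pos: [606.6, 20.0, 247.2]
ee_rot: [-0.0, 0.996, -0.088, -0.0]
force: [0.1, -0.6, -0.2]
grip_width: 0.807
grip_force: 0.0
```

```bash
python3 - <<'E'
from h import *
s=sense();print(s["eef_pos"],s['joints'],rot(s['ee_rot']).as_matrix().round(3)[:,:2])
m=camera_model("wrist");im=shot("wrist","w4")
for p in [(588,24,157),(607,20,157),(671,8,157)]: print(proj(m,p,True)*1.5)
cv2.imwrite("pics/w4b.png",cv2.resize(im[:,:,::-1],(768,576)))
E
```

```text
[606.60878753  19.99114347 247.23915502] [-1.59862632e-01  4.84624434e-01  1.19008685e+00 -8.43481188e-06
  1.46723048e+00  1.58758410e+00] [[ 0.984 -0.176]
 [-0.176 -0.984]
 [-0.     0.   ]]
[377.07065193 316.61068021]
[378.03074707 284.59483111]
[378.88574339 168.2876721 ]
```

View pics/w4b.png

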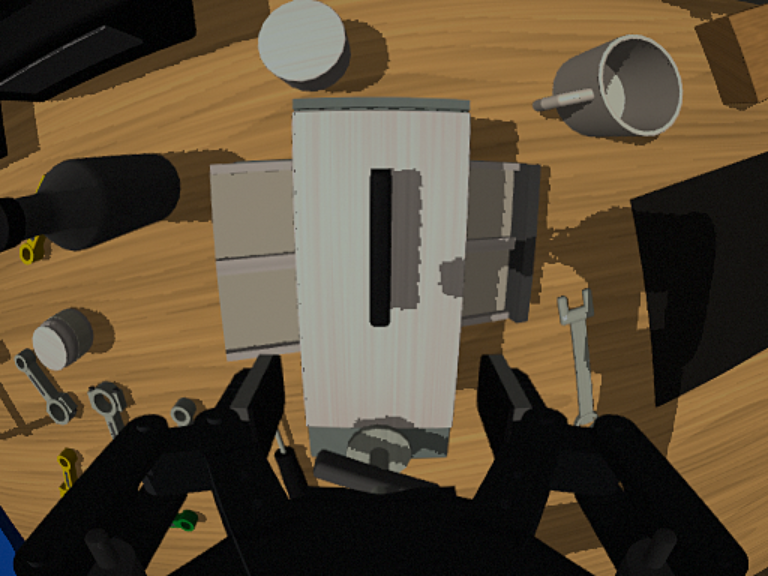

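The bar is vertical at column 380, rows 168-326, matching the prediction and centred between the fingers.

Request:
{"op": "step_arm", "data": {
  "commands": "0.6 0 0 4 0 0 0;0.6 0 0 7 0 0 0;0.6 0 0 9 0 0 0;0.6 0 0 10.3 0 0 0;0.6 0 0 10.3 0 0 0;0.6 0 0 10.3 0 0 0;0 0 0 10.3 0 0 0;0 0 0 10.3 0 0 0;0 0 0 10.3 0 0 0;0 0 0 10.3 0 0 0;0 0 0 10.3 0 0 0;0 0 0 10.3 0 0 0;0 0 0 10.3 0 0 0;0 0 0 10.3 0 0 0;0 0 0 10.3 0 0 0",
  "newtons": 80
}}

```text
time_s: 22.83
eef_pos: [607.1, 20.0, 145.8]
ee_rot: [-0.0, 0.996, -0.089, 0.001]
force: [-0.4, 0.3, 7.2]
grip_width: 0.1
grip_force: 78.5
```

Request:
{"op": "step_arm", "data": {
  "commands": "0 0 0 -0.2 0 0 0;0 0 0 -0.4 0 0 0;0 0 0 -0.5 0 0 0;0 0 0 -0.5 0 0 0;0 0 0 -0.5 0 0 0"
}}

```text
time_s: 23.25
eef_pos: [606.5, 20.0, 149.1]
ee_rot: [-0.0, 0.996, -0.089, -0.0]
force: [-0.0, 0.0, -4.9]
grip_width: 0.098
grip_force: 78.3
```

Request:
{"op": "step_arm", "data": {
  "commands": "0 0 0 -0.2 0 0 0;0 0 0 -0.2 0 0 0;0 0.6 0 -0.2 0 0 0;0 1.4 0 -0.2 0 0 0;0 2.2 0 -0.2 0 0 0;0 3 0 -0.2 0 0 0;0 3.5 0 -0.2 0 0 0;0 3.5 0 -0.2 0 0 0;0 3.5 0 -1.5 0 0 0;0 3.5 0 -4 0 0 0;0 3.5 0 -7 0 0 0;0 3.5 0 -10 0 0 0;0 3.5 0 -10 0 0 0"
}}

```text
time_s: 24.33
eef_pos: [642.7, 13.6, 256.3]
ee_rot: [0.0, 0.996, -0.089, 0.005]
force: [0.6, -1.0, -2.7]
grip_width: 0.099
grip_force: 78.7
```

```bash
python3 - <<'E'
from h import *
s=sense();print(s["eef_pos"],s['joints'],s["force"],s["wrist_torque"],rot(s['ee_rot']).as_matrix().round(3)[:,:2])
m=camera_model("scene");im=shot("scene","s5"); D=camera_model("side");capture("side")
for n,M in(("scene",m),("side",D)):
  for l,z in(("mat",4),("mug",0),("thermos",0),("tin",0)):
    for d in (spot_point(n,l)[:2]): print(n,l,d["score"],np.round(d["xy"]),onz(M,d["xy"],z)[:2].round())
  for d in trace(n,"mat")[:1]:
    c,_=cv2.findContours(d["mask"].astype(np.uint8),0,2); c=max(c,key=cv2.contourArea); q=cv2.approxPolyDP(c,8,True)[:,0]; print(q.tolist(),[onz(M,p,4)[:2].round().tolist() for p in q])
cv2.imwrite("pics/s5b.png",cv2.resize(im[120:312,60:316,::-1],(768,576)))
E
```

```text
[642.65452009  13.64008931 256.28976785] [-1.60715256e-01  5.61322475e-01  1.04773680e+00  1.77097281e-05
  1.52169636e+00  1.58909477e+00] [ 0.6471856  -0.96189951 -2.72895449] [ 0.02327962 -0.09436771 -0.01338471] [[ 0.984 -0.178]
 [-0.178 -0.984]
 [ 0.011 -0.   ]]
scene mat 0.86 [117. 189.] [ 520. -372.]
scene mug 0.82 [135. 240.] [ 708. -200.]
scene thermos 0.91 [289. 272.] [691. 231.]
scene tin 0.68 [356. 250.] [561. 385.]
[[63, 207], [146, 211], [168, 168], [98, 163]] [[649.0, -479.0], [589.0, -232.0], [359.0, -275.0], [406.0, -519.0]]
side mat 0.97 [262. 161.] [ 511. -372.]
side mug 0.74 [202. 181.] [ 709. -206.]
side mug 0.67 [247. 309.] [485. 362.]
side thermos 0.68 [171. 266.] [693. 235.]
side tin 0.77 [206. 314.] [573. 383.]
side tin 0.17 [248. 306.] [484. 354.]
[[303, 170], [291, 145], [251, 146], [231, 162], [239, 178], [261, 164], [273, 166], [267, 175]] [[355.0, -303.0], [402.0, -528.0], [567.0, -509.0], [628.0, -354.0], [580.0, -228.0], [512.0, -343.0], [466.0, -329.0], [483.0, -256.0]]
```

View pics/s5b.png

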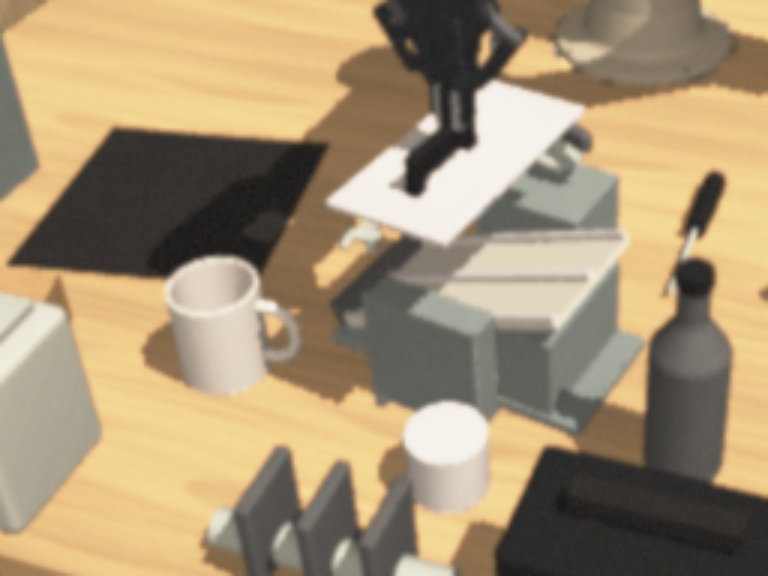

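The plate is clear of the chute and held level. The mat's corners in the scene image (63,207), (146,211), (168,168) and (98,163) put its centre near (504,-376), with a yaw of about 0.17.

Request:
{"op": "step_arm", "data": {
  "commands": "0 -0.2 1.5 0 0 0 0;0 -0.6 4.5 0 0 0 -0.03;0 -1 7.5 0 0 0 -0.06;0 -1.5 11 0 0 0 -0.1;0 -2 14.5 0 0 0 -0.14;0 -2.5 18 0 0 0 -0.18;0 -3 21.5 0 0 0 -0.22;0 -3.5 25 0 0 0 -0.26;0 -4 28.5 0 0 0 -0.3;0 -4.5 32 0 0 0 -0.33;0 -4.9 35.5 0 0 0 -0.35;0 -5.2 38 0 0 0 -0.35;0 -5.4 39.5 0 0 0 -0.35;0 -5.5 40.3 0 0 0 -0.35;0 -5.5 40.3 0 0 0 -0.35;0 -5.5 40.3 0 0 0 -0.35"
}}

```text
time_s: 26.27
eef_pos: [515.5, -372.1, 249.5]
ee_rot: [-0.0, 0.996, 0.086, 0.0]
force: [0.3, -0.4, -4.7]
grip_width: 0.097
grip_force: 78.6
```

```bash
python3 - <<'E'
from h import *
s=sense();print(s["eef_pos"],s['joints'],s["force"],s["wrist_torque"],rot(s['ee_rot']).as_matrix().round(3)[:,:2])
m=camera_model("wrist");im=shot("wrist","w6")
for p in [(0,0),(130,130),(-130,130),(130,-130),(-130,-130)]:
    c=R.from_euler("z",.175).apply([*p,0])[:2]+[505,-375]; print(proj(m,[*c,4],True)*1.5)
cv2.imwrite("pics/w6b.png",cv2.resize(im[:,:,::-1],(768,576)))
E
```

```text
[ 515.48163448 -372.10458337  249.49131312] [-8.09437086e-01  5.53322749e-01  1.07760518e+00  5.32226872e-04
  1.51099740e+00  5.90012415e-01] [ 0.33057607 -0.37451919 -4.71746994] [ 0.05124303 -0.12889515  0.0452201 ] [[ 0.985  0.17 ]
 [ 0.17  -0.985]
 [ 0.    -0.001]]
[380.70650286 246.10390209]
[235.71695239 108.43987038]
[255.25764132 371.72603359]
[524.49110609 107.2052904 ]
[507.15426065 370.71774635]
```

View pics/w6b.png

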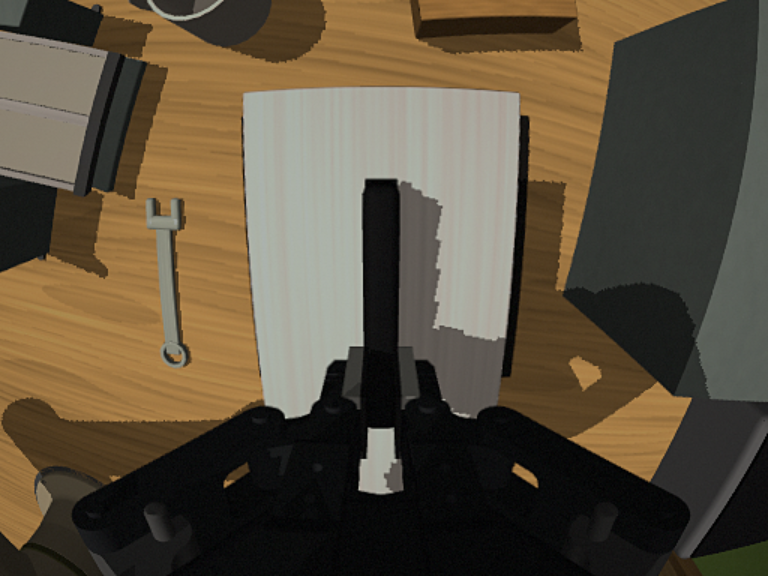

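The mat shows as black slivers along both sides, with its right edge from (529,116) to (512,377). That is about 5 px right of and 8 px below my prediction, so the mat centre is near (500,-379) and I shift accordingly.

Request:
{"op": "step_arm", "data": {
  "commands": "0 -0.2 0.1 2 0 0 0;0 -0.6 0.4 5 0 0 0;0 -0.6 0.4 8 0 0 0;0 -0.6 0.4 11 0 0 0;0 -0.6 0.4 14 0 0 0;0 -0.6 0.4 16.5 0 0 0;0 -0.6 0.4 18.5 0 0 0;0 -0.6 0.4 20 0 0 0;0 -0.6 0.4 20.7 0 0 0;0 -0.6 0.4 21 0 0 0;0 -0.6 0.4 21 0 0 0;0 -0.6 0.4 21 0 0 0"
}}

```text
time_s: 27.32
eef_pos: [510.6, -378.0, 40.7]
ee_rot: [0.001, 0.996, 0.086, 0.001]
force: [-0.2, 0.2, -4.4]
grip_width: 0.096
grip_force: 78.6
```

Request:
{"op": "step_arm", "data": {
  "commands": "0 0 0 0.2 0 0 0;0 0 0 0.4 0 0 0;0 0 0 0.5 0 0 0;0 0 0 0.6 0 0 0;0 0 0 0.6 0 0 0"
}}

```text
time_s: 27.73
eef_pos: [510.0, -378.1, 34.8]
ee_rot: [0.0, 0.996, 0.085, 0.0]
force: [-3.5, 2.7, 6.1]
grip_width: 0.098
grip_force: 80.0
```

Request:
{"op": "step_arm", "data": {
  "commands": "0.1 0 0 0 0 0 0;0.6 0 0 0 0 0 0;0.6 0 0 0 0 0 0;0.6 0 0 0 0 0 0;0.6 0 0 0 0 0 0;0.6 0 0 -3 0 0 0;0.6 0 0 -7 0 0 0;1 0 0 -11 0 0 0;1 0 0 -15 0 0 0;1 0 0 -19 0 0 0;1 0 0 -23 0 0 0;1 0 0 -25 0 0 0;1 0 0 -25 0 0 0"
}}

```text
time_s: 28.82
eef_pos: [510.8, -378.8, 289.3]
ee_rot: [0.004, 0.996, 0.085, 0.003]
force: [-0.7, -0.4, 0.2]
grip_width: 1.003
grip_force: 0.0
```

```bash
python3 - <<'E'
from h import *
s=sense();print(s["eef_pos"],s['joints'],s["force"],rot(s['ee_rot']).as_matrix().round(3)[:,:2])
m=camera_model("wrist");im=shot("wrist","w7")
cv2.imwrite("pics/w7b.png",cv2.resize(im[:,:,::-1],(512,384)))
S,D=camera_model("scene"),camera_model("side")
A=capture("scene");B=capture("side")
def grey(im,xy):
    p=im[int(xy[1])-6:int(xy[1])+7,int(xy[0])-6:int(xy[0])+7].reshape(-1,3).astype(int); return np.round(p.mean(0)).astype(int).tolist()
for l in("rod","rod_a_big"):
  a=[d for d in spot_point("scene",l) if d["score"]>.25];b=[d for d in spot_point("side",l) if d["score"]>.25]
  for n,M,f,im in(("scene",S,a,A),("side",D,b,B)):
    for d in f: print(l,n,round(d["score"],2),np.round(d["xy"]),onz(M,d["xy"],10)[:2].round(),grey(im,d["xy"]))
E
```

```text
[ 510.77804055 -378.84182638  289.31070967] [-8.22069711e-01  5.36016806e-01  1.00449527e+00 -2.45310715e-05
  1.59131973e+00  5.77857518e-01] [-0.66377807 -0.40999099  0.16196109] [[ 0.985  0.17 ]
 [ 0.17  -0.985]
 [ 0.005  0.008]]
rod scene 0.83 [406. 212.] [361. 508.] [215, 180, 92]
rod scene 0.71 [389. 246.] [528. 470.] [163, 144, 116]
rod scene 0.6 [348. 285.] [699. 382.] [224, 190, 96]
rod scene 0.59 [358. 219.] [437. 375.] [191, 172, 142]
rod scene 0.58 [326. 211.] [431. 279.] [200, 181, 148]
rod scene 0.54 [362. 190.] [290. 370.] [153, 158, 100]
rod scene 0.42 [284. 274.] [711. 225.] [66, 64, 61]
rod side 0.96 [149. 306.] [698. 378.] [187, 155, 38]
rod side 0.68 [269. 308.] [437. 366.] [176, 162, 129]
rod side 0.67 [276. 279.] [427. 275.] [173, 163, 132]
rod side 0.61 [339. 315.] [288. 374.] [105, 133, 69]
rod side 0.56 [224. 346.] [518. 467.] [161, 153, 125]
rod side 0.56 [304. 373.] [363. 513.] [191, 161, 27]
rod side 0.37 [216. 216.] [616.  25.] [109, 117, 108]
rod_a_big side 0.29 [201. 183.] [ 703. -172.] [107, 105, 95]
```

View pics/w7b.png

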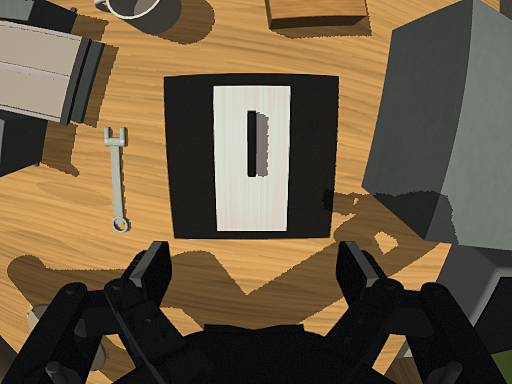

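The plate lies flat in the middle of the mat, spanning (213..290, 86..231) inside the mat's (164..338, 75..238). Now I look at the rods.

Request:
{"op": "step_arm", "data": {
  "commands": "1 0.2 -2 0 0 0 -0.05;1 0.6 -6 0 0 0 -0.15;1 6.8 -67.7 0 0 0 -1.4;1 6.8 -67.7 0 0 0 -1.4;1 6.8 -67.7 0 0 0 -1.4;1 6.8 -67.7 0 0 0 -1.4;1 6.8 -67.7 0 0 0 -1.4;1 6.8 -67.7 0 0 0 -1.4;1 6.8 -67.7 0 0 0 -1.4;1 6.8 -67.7 0 0 0 -1.4;1 6.8 -67.7 0 0 0 -1.4;1 6.8 -67.7 0 0 0 -1.4;1 6.8 -67.7 0 0 0 -1.4;1 6.8 -67.7 0 0 0 -1.4;1 6.8 -67.7 0 0 0 -1.4;1 6.8 -67.7 0 0 0 -1.4;1 6.8 -67.7 0 0 0 -1.4;1 6.8 -67.7 0 0 0 -1.4;1 6.8 -67.7 0 0 0 -1.4;1 6.8 -67.7 0 0 0 -1.4"
}}

```text
time_s: 30.83
eef_pos: [461.8, 300.4, 283.0]
ee_rot: [-0.0, 0.707, 0.707, -0.001]
force: [0.5, -0.4, 0.4]
grip_width: 0.998
grip_force: 0.0
```

```bash
cat >> h.py <<'E'
def rods(m,im,names=("rod","rod_a_big"),z=10):
    for l in names:
        for d in spot_point("wrist",l):
            if d["score"]<.25: continue
            x,y=map(int,d["xy"]); p=im[max(y-5,0):y+6,max(x-5,0):x+6].reshape(-1,3).mean(0).astype(int).tolist()
            print(l,round(d["score"],2),np.round(d["xy"],1),onz(m,d["xy"],z,True)[:2].round(1),p)
E
python3 - <<'E'
from h import *
s=sense();print(s["eef_pos"],s['joints'],rot(s['ee_rot']).as_matrix().round(3)[:,:2])
m=camera_model("wrist");im=shot("wrist","w8"); rods(m,im); rods(m,im,("tin",),27)
print(m["eye"].tolist(),m["rotation"].tolist())
cv2.imwrite("pics/w8b.png",cv2.resize(im[:,:,::-1],(768,576)))
E
```

```text
[461.77083101 300.36910919 282.99657006] [ 3.64119373e-01  3.37901136e-01  1.31122551e+00 -2.77575913e-04
  1.49346680e+00  3.64019955e-01] [[-0.     1.   ]
 [ 1.     0.   ]
 [-0.001 -0.001]]
rod 0.97 [291.6  31.1] [513.6 478.2] [113, 103, 84]
rod 0.95 [135.5 106.2] [285.  374.7] [22, 62, 28]
rod 0.95 [184.1  10.8] [360.7 513.2] [111, 97, 24]
rod 0.88 [242.   96.5] [443.9 381.9] [137, 114, 79]
rod 0.81 [403.5 110.6] [690.1 372.2] [76, 61, 14]
rod 0.73 [179.6 172.4] [349.2 272.2] [126, 95, 54]
rod 0.65 [208.  177.7] [392.3 263.8] [108, 99, 80]
tin 0.75 [327.8  96.5] [562.  384.2] [158, 160, 150]
[460.8770121854388, 374.76391364291084, 434.0064474733724] [0.14945895117706762, 0.9887672413807522, -0.00010301932621791081, -0.0011634742656007648]
```

View pics/w8b.png

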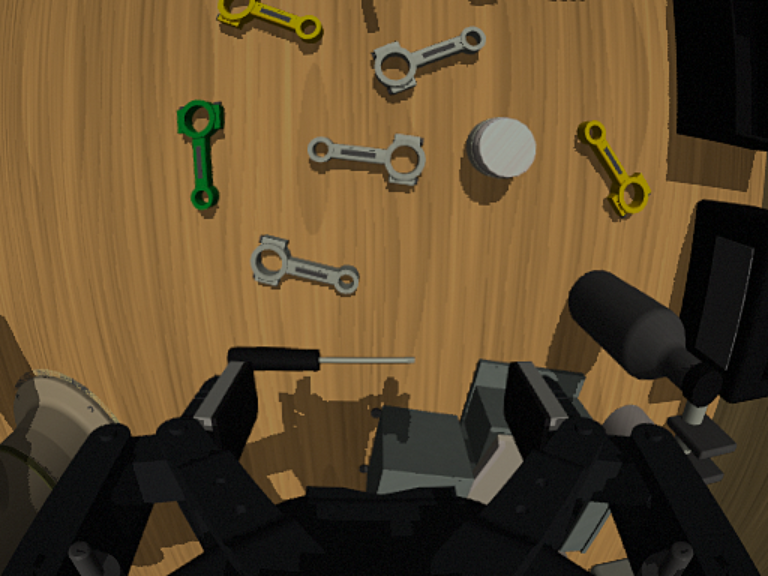

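Grey rods:
- R1: big end (270,262), small end (347,281)
- R2: big end (405,158), small end (320,150)
- R3: big end (396,67), small end (473,39)

The green and yellow look-alikes at (202,155), (270,18) and (613,167) are excluded. The tin is at (502,148).

```bash
python3 - <<'E'
from h import *
m=camera_model("wrist");S,D=camera_model("scene"),camera_model("side")
capture("scene");capture("side")
for n,b,s in(("R1",(270,262),(347,281)),("R2",(405,158),(320,150)),("R3",(396,67),(473,39))):
    B,s_=[onz(m,np.array(p)/1.5,18,True) for p in(b,s)]
    u=(B-s_)/np.linalg.norm(B-s_); o=s_+36*u
    print(n,"origin",o.round(1),"dist",np.linalg.norm(B-s_).round(1),"ang",np.arctan2(u[1],u[0]).round(3),proj(S,o).round(),proj(D,o).round())
for n in("scene","side"): print(n,[np.round(d["xy"]).tolist() for d in spot_point(n,"rod")])
for n,l in(("thermos",0),("tin",0),("driver",0)):
    for d in spot_point("wrist",n)[:1]: print(n)
# bed measurement: stud/plate based
ax=np.array([475.7,44.2]); cy=np.array([-.983,.181]); cx=np.array([.181,.983]); o=ax-137*cy
print("chute o",o, "bed o",o-cx*109.6)
E
```

```text
R1 origin [393.2 259.7  18. ] dist 78.4 ang 2.887 [322. 200.] [290. 273.]
R2 origin [440.9 373.5  18. ] dist 79.0 ang -0.105 [358. 217.] [267. 308.]
R3 origin [514.2 471.5  18. ] dist 78.2 ang -2.739 [391. 241.] [225. 345.]
scene [[347.0, 286.0], [395.0, 242.0], [324.0, 202.0], [361.0, 190.0], [409.0, 212.0], [359.0, 220.0], [354.0, 229.0]]
side [[303.0, 371.0], [290.0, 277.0], [150.0, 306.0], [268.0, 311.0], [339.0, 314.0], [224.0, 347.0]]
thermos
tin
driver
chute o [610.371  19.403] bed o [590.5334 -88.3338]
```

```bash
python3 - <<'E'
from h import *
S,D=camera_model("scene"),camera_model("side"); m=camera_model("wrist")
print(tri([ray(S,(471,210)),ray(D,(240,347))]))
for z in(0,60,120): print(z,onz(m,np.array((372,30))/1.5,z,True).round(),onz(S,(438,208),z).round(),onz(S,(503,212),z).round(),onz(D,(241,375),z).round(),onz(D,(238,345),z).round())
a=cv2.imread("pics/scene1.png")[180:310,420:512];b=cv2.imread("pics/side1.png")[314:384,180:320]
cv2.imwrite("pics/t.png",np.hstack([cv2.resize(a,(400,565)),cv2.resize(b,(400,565))]))
E
```

```text
(array([478.06809122, 617.23004194, 165.65662845]), [29.799064727422024, 29.799064727421875])
0 [453. 497.   0.] [299. 601.   0.] [259. 787.   0.] [478. 519.   0.] [492. 455.   0.]
60 [454. 481.  60.] [383. 585.  60.] [346. 758.  60.] [470. 559.  60.] [483. 501.  60.]
120 [455. 464. 120.] [466. 569. 120.] [432. 729. 120.] [463. 599. 120.] [474. 547. 120.]
```

View pics/t.png

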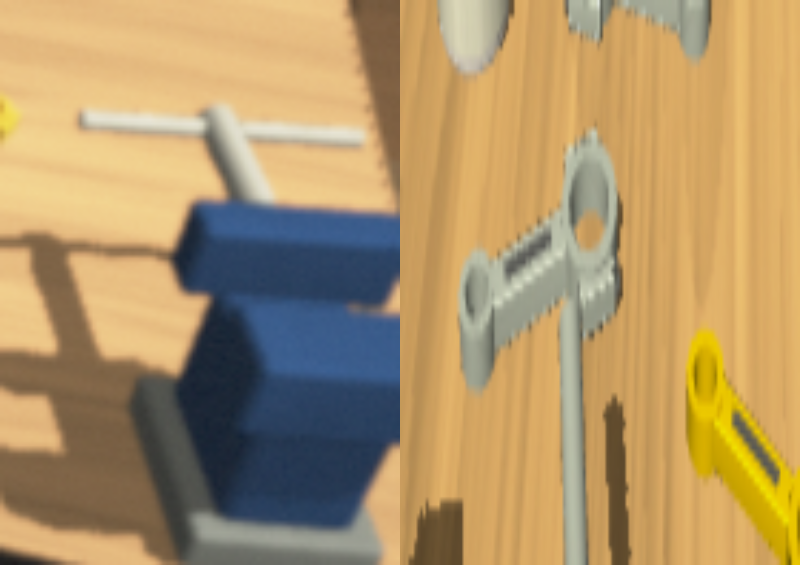

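The blue vise's T-bar tip is near (470,558,120), about 97 mm along tool y from R3's grasp, so it is clear. R1 was the rod that got knocked and is now at (393,260). I pick R1 first.

Request:
{"op": "step_arm", "data": {
  "commands": "0.5 -4.1 -6.9 3 0 0 1.83;0.5 -4.1 -6.9 6 0 0 1.83;0.5 -4.1 -6.9 9 0 0 1.83;0.5 -4.1 -6.9 12 0 0 1.83;0.5 -4.1 -6.9 15 0 0 1.83;0.5 -4.1 -6.9 17 0 0 1.83;0.5 -4.1 -6.9 17 0 0 1.83;0.5 -4.1 -6.9 17 0 0 1.83;0.5 -4.1 -6.9 17 0 0 1.83;0.5 -4.1 -6.9 17 0 0 1.83;0.5 -4.1 -6.9 17 0 0 1.83;0.5 -4.1 -6.9 17 0 0 1.83;0.5 -4.1 -6.9 17 0 0 1.83;0.5 -4.1 -6.9 17 0 0 1.83;0.5 -4.1 -6.9 17 0 0 1.83;0.5 -4.1 -6.9 17 0 0 1.83;0.5 -4.1 -6.9 17 0 0 1.83"
}}

```text
time_s: 32.8
eef_pos: [392.9, 259.8, 113.6]
ee_rot: [-0.0, 0.992, -0.128, 0.0]
force: [0.2, -0.7, 0.0]
grip_width: 0.5
grip_force: 0.0
```

```bash
cat >> h.py <<'E'
def here(show=None):
    s=sense(); M=rot(s["ee_rot"]).as_matrix(); print("tcp",s["eef_pos"].round(1),"q",s["joints"].round(2),"F",s["force"].round(1),"phi",np.arctan2(M[1,0],M[0,0]).round(3))
    m=camera_model("wrist"); im=shot("wrist",show or "tmp"); return s,M,m,im
E
python3 - <<'E'
from h import *
s,M,m,im=here("w9")
rods(m,im)
for d in trace("wrist","rod")[:3]:
    k=d["mask"].astype(np.uint8); p=np.argwhere(k)[:,::-1]; print(d["score"],d["rect"])
    w=np.array([onz(m,q,18,True)[:2] for q in p]); c=w.mean(0); v=np.linalg.svd(w-c,full_matrices=False)[2][0]; print(c.round(1),np.arctan2(v[1],v[0]).round(3),np.ptp((w-c)@v).round())
E
```

```text
tcp [392.9 259.8 113.6] q [ 0.33  0.32  1.8  -0.    1.02  2.16] F [ 0.2 -0.7  0. ] phi -0.257
rod 0.98 [250.  188.1] [391.4 262.1] [99, 99, 91]
rod 0.82 [120.6 165.6] [443.8 373.8] [84, 85, 77]
rod 0.64 [ 50.9 264.5] [360.3 520.1] [117, 99, 26]
rod 0.62 [ 30.4 125.9] [516.5 467.6] [49, 47, 39]
0.95 [36.1, 139.8, 69.6, 90.7]
[499.  461.3] -2.704 114.0
0.86 [189.8, 306.1, 64.5, 39.0]
[285.6 334. ] -1.095 95.0
0.83 [252.2, 193.6, 53.3, 120.9]
[379.4 264. ] 2.888 112.0
```

Request:
{"op": "step_arm", "data": {
  "commands": "0.5 0 -0.1 3.5 0 0 0;0.5 0 -0.1 6.5 0 0 0;0.5 0 -0.1 8.5 0 0 0;0.5 0 -0.1 9.3 0 0 0;0.5 0 -0.1 9.3 0 0 0;0.5 0 -0.1 9.3 0 0 0;0 0 -0.1 9.3 0 0 0;0 0 -0.1 9.3 0 0 0;0 0 -0.1 9.3 0 0 0;0 0 -0.1 9.3 0 0 0;0 0 -0.1 9.3 0 0 0;0 0 -0.1 9.3 0 0 0;0 0 -0.1 9.3 0 0 0;0 0 -0.1 9.3 0 0 0",
  "newtons": 70
}}

```text
time_s: 34.17
eef_pos: [393.1, 260.7, 20.5]
ee_rot: [0.0, 0.992, -0.129, -0.0]
force: [0.2, 0.3, -1.1]
grip_width: 0.001
grip_force: 0.0
```

Request:
{"op": "step_arm", "data": {
  "commands": "0 0 0 -2 0 0 0;0 0 0 -5 0 0 0;0 0 0 -9 0 0 0;0 0 0 -13 0 0 0;0 0 0 -17 0 0 0;0 0 0 -20 0 0 0;0 0 0 -20 0 0 0;0 0 0 -20 0 0 0"
}}

```text
time_s: 34.83
eef_pos: [393.5, 260.9, 221.5]
ee_rot: [-0.001, 0.992, -0.129, 0.001]
force: [0.9, -0.6, -0.7]
grip_width: 0.005
grip_force: 0.0
```

```bash
cat >> h.py <<'E'
CX=np.array([.181,.9835,0]);CY=np.array([-.9835,.181,0]);BO=np.array([590.5,-88.3,35.])
BX=CX*np.cos(.38)+np.array([0,0,np.sin(.38)]); BN=np.cross(BX,CY)
def place(s,lane,up,off=20-1.0):
    """TCP pose: tool x uphill, tool z into the floor; TCP off mm above rod underside, up mm clearance"""
    P=BO+BX*s+CY*lane+BN*(up+off); Rt=np.column_stack([BX,-CY,-BN]); return P,Rt
def rel(P,Rt):
    s=sense(); M=rot(s["ee_rot"]).as_matrix()
    print("shift cm",(M.T@(P-s["eef_pos"])/10).round(2),"rotvec",R.from_matrix(M.T@Rt).as_rotvec().round(3))
E
python3 - <<'E'
from h import *
here(); print(np.linalg.det(place(120,33,0)[1]))
for up in(100,2): P,Rt=place(120,33,up); print(P.round(1)); rel(P,Rt)
E
```

```text
tcp [393.5 260.9 221.5] q [ 0.34  0.2   1.66 -0.    1.29  2.17] F [ 0.9 -0.6 -0.7] phi -0.259
1.0000619263521355
[570.2 -16.1 190. ]
shift cm [24.24 22.21  3.  ] rotvec [ 0.313  0.29  -1.626]
[576.8  19.6  99. ]
shift cm [23.96 18.58 12.1 ] rotvec [ 0.313  0.29  -1.626]
```

```bash
python3 - <<'E'
from h import *
s,M,m,im=here("w10"); rods(m,im)
cv2.imwrite("pics/w10b.png",cv2.resize(im[:,:,::-1],(768,576)))
capture("side"); D=camera_model("side")
for d in spot_point("side","rod"): print(d["score"],np.round(d["xy"]),onz(D,d["xy"],10).round())
E
```

```text
tcp [392.9 260.7 220.1] q [0.34 0.2  1.66 0.   1.29 2.17] F [-0.2 -0.  -0.8] phi -0.259
rod 0.95 [157.4 148.9] [441.3 372.4] [77, 77, 70]
rod 0.94 [ 92.  230.7] [357.9 517.7] [106, 91, 19]
rod 0.72 [192.8 256.8] [283.9 376.7] [26, 67, 31]
rod 0.62 [250.5 193.8] [353.3 273.6] [121, 93, 56]
rod 0.59 [250.2 164.2] [390.6 264. ] [116, 109, 91]
rod 0.57 [ 80.2 117.1] [517.3 468.6] [65, 62, 52]
0.96 [270. 312.] [433. 376.  10.]
0.91 [223. 347.] [518. 470.  10.]
0.91 [339. 314.] [288. 371.  10.]
0.75 [303. 372.] [366. 511.  10.]
0.63 [150. 303.] [698. 370.  10.]
0.6 [290. 277.] [392. 265.  10.]
```

View pics/w10b.png

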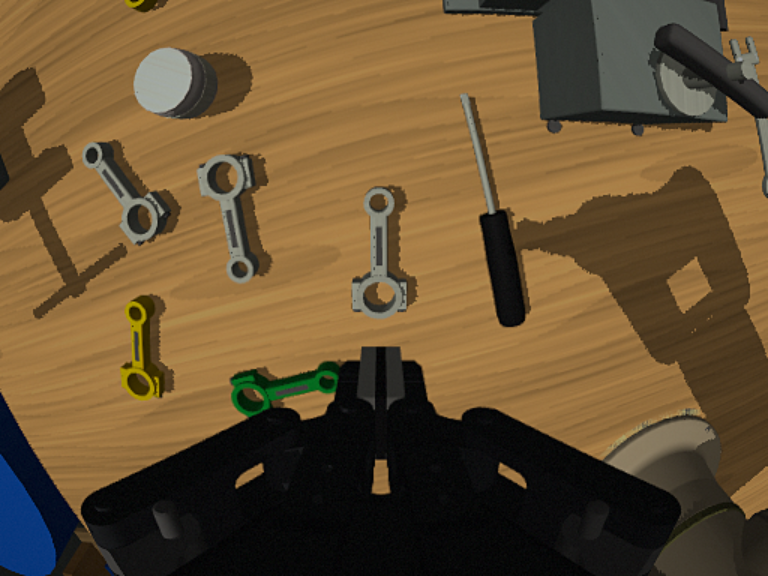

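The rod still lies aligned at column 379, with its big end at (378,296) and small end at (378,203). I compute where the TCP actually was relative to it.

```bash
python3 - <<'E'
from h import *
m=camera_model("wrist"); s=sense(); M=rot(s["ee_rot"]).as_matrix()
m8=dict(m); m8["eye"]=np.array([460.8770121854388, 374.76391364291084, 434.0064474733724]);m8["rotation"]=np.array([0.14945895117706762, 0.9887672413807522, -0.00010301932621791081, -0.0011634742656007648])
for n,a,b in(("big",(270,262),(379,296)),("small",(347,281),(379,203))): print(n,tri([ray(m8,np.array(a)/1.5,True),ray(m,np.array(b)/1.5,True)]))
for z in (0,10,18):
  B,q=[onz(m,np.array(p)/1.5,z,True) for p in((379,296),(379,203))]; u=(B-q)/np.linalg.norm(B-q);o=q+36*u
  print(z,o.round(1),np.linalg.norm(B-q).round(1),"tool-frame offset",(M.T@(o-s["eef_pos"])).round(1))
E
```

```text
big (array([351.71163237, 271.15761314,  20.36999071]), [0.6339031099570908, 0.6339031099571085])
small (array([426.46029851, 251.38240483,  19.20678834]), [1.1685759099470137, 1.1685759099470778])
0 [388.4 261.1   0. ] 81.4 tool-frame offset [ -4.    0.4 219.5]
10 [389.5 260.8  10. ] 79.2 tool-frame offset [ -2.9   0.4 209.5]
18 [390.4 260.6  18. ] 77.5 tool-frame offset [ -1.9   0.4 201.5]
```

Request:
{"op": "step_arm", "data": {
  "commands": "0.5 -0.2 0 4 0 0 0;0.5 -0.2 0 8 0 0 0;0.5 -0.2 0 12 0 0 0;0.5 -0.2 0 15.5 0 0 0;0.5 -0.2 0 18 0 0 0;0.5 -0.2 0 19.5 0 0 0;0.5 -0.2 0 20.1 0 0 0;0.5 -0.2 0 20.1 0 0 0;0.5 -0.2 0 20.1 0 0 0;0 -0.2 0 20.1 0 0 0;0 -0.2 0 20.1 0 0 0;0 -0.2 0 20.1 0 0 0"
}}

```text
time_s: 36.13
eef_pos: [391.6, 261.4, 20.3]
ee_rot: [-0.0, 0.992, -0.129, 0.001]
force: [0.8, -0.2, 0.3]
grip_width: 0.081
grip_force: 0.0
```

Request:
{"op": "step_arm", "data": {
  "commands": "0 0 0 0 0 0 0;0 0 0 0 0 0 0"
}}

```text
time_s: 36.3
eef_pos: [391.3, 261.3, 19.8]
ee_rot: [-0.0, 0.992, -0.129, 0.0]
force: [0.4, -0.3, -0.2]
grip_width: -0.004
grip_force: 0.0
```

Request:
{"op": "step_arm", "data": {
  "commands": "0 0 0 0 0 0 0;0 0 0 0 0 0 0"
}}

```text
time_s: 36.47
eef_pos: [391.2, 261.3, 19.6]
ee_rot: [-0.0, 0.992, -0.129, 0.0]
force: [-0.2, -0.6, 0.2]
grip_width: -0.002
grip_force: 0.0
```

Request:
{"op": "step_arm", "data": {
  "commands": "0 0 0 0.1 0 0 0;0 0 0 0.2 0 0 0;0 0 0 0.3 0 0 0;0 0 0 0.3 0 0 0"
}}

```text
time_s: 36.8
eef_pos: [391.0, 261.2, 16.2]
ee_rot: [0.0, 0.992, -0.129, -0.0]
force: [-0.6, -0.2, -0.3]
grip_width: 0.003
grip_force: 0.0
```

```bash
python3 - <<'E'
from h import *
s,M,m,im=here("w11")
a=cv2.resize(im[150:300,170:340,::-1],(400,353))
D=camera_model("side"); b=capture("side"); x,y=proj(D,s["eef_pos"]).astype(int); b=cv2.resize(b[y-45:y+45,x-50:x+50,::-1],(400,360),interpolation=2)[:353]
cv2.imwrite("pics/w11b.png",np.hstack([a,b])); print(x,y)
E
```

```text
tcp [391.  261.2  16.2] q [ 0.34  0.49  1.88 -0.    0.78  2.17] F [-0.6 -0.2 -0.3] phi -0.259
290 273
```

View pics/w11b.png

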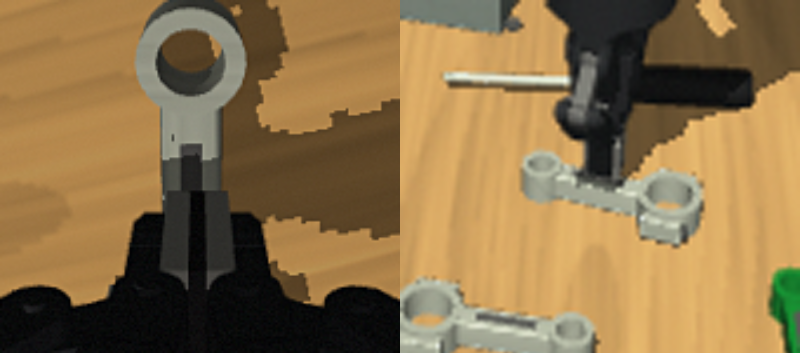

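The shut fingers hover right above the shank instead of straddling it. The tips reach less far than stated, so I probe the contact height.

Request:
{"op": "step_arm", "data": {
  "commands": "0 0 0 0.1 0 0 0;0 0 0 0.2 0 0 0;0 0 0 0.3 0 0 0;0 0 0 0.4 0 0 0"
}}

```text
time_s: 37.23
eef_pos: [391.2, 261.2, 12.4]
ee_rot: [0.0, 0.992, -0.129, -0.0]
force: [-0.3, -0.4, 0.6]
grip_width: 0.0
grip_force: 0.0
```

Request:
{"op": "step_arm", "data": {
  "commands": "0 0 0 0.1 0 0 0;0 0 0 0.2 0 0 0;0 0 0 0.3 0 0 0;0 0 0 0.4 0 0 0"
}}

```text
time_s: 37.57
eef_pos: [391.3, 261.4, 11.6]
ee_rot: [0.0, 0.992, -0.129, 0.0]
force: [-20.2, -9.9, 63.4]
grip_width: -0.001
grip_force: 31.8
```

Request:
{"op": "step_arm", "data": {
  "commands": "0 0 0 -1 0 0 0;0 0 0 -3 0 0 0;0.45 0 0 -3 0 0 0;0.45 0 0 -3 0 0 0;0.45 0 0 -3 0 0 0;0.45 0 0 -3 0 0 0;0.45 0 0 -2 0 0 0;0.45 0 0 -1 0 0 0;0.45 0 0 -0.4 0 0 0;0.45 0 0 0 0 0 0;0.45 0 0 0.2 0 0 0;0.45 0 0 0.4 0 0 0;0.45 0 0 0.4 0 0 0"
}}

```text
time_s: 38.65
eef_pos: [391.1, 261.2, 4.2]
ee_rot: [0.0, 0.992, -0.129, -0.0]
force: [-0.6, 0.6, 0.3]
grip_width: 0.451
grip_force: 0.0
```

Now close gently here and see.

Request:
{"op": "step_arm", "data": {
  "commands": "0 0 0 0 0 0 0;0 0 0 0 0 0 0;0 0 0 0 0 0 0;0 0 0 0 0 0 0;0 0 0 0 0 0 0;0 0 0 0 0 0 0",
  "newtons": 40
}}

```text
time_s: 39.15
eef_pos: [391.4, 261.3, 4.9]
ee_rot: [-0.0, 0.992, -0.129, 0.0]
force: [-1.0, -0.1, 5.3]
grip_width: 0.142
grip_force: 40.4
```

Request:
{"op": "step_arm", "data": {
  "commands": "0.4 0 0 0 0 0 0;0.4 0 0 0 0 0 0;0.4 0 0 0.2 0 0 0;0.4 0 0 0.4 0 0 0;0.4 0 0 0.5 0 0 0;0.4 0 0 0.5 0 0 0;0 0 0 0.5 0 0 0;0 0 0 0.5 0 0 0;0 0 0 0.5 0 0 0;0 0 0 0.5 0 0 0;0 0 0 0.5 0 0 0;0 0 0 0.5 0 0 0;0 0 0 0.5 0 0 0",
  "newtons": 70
}}

```text
time_s: 40.23
eef_pos: [391.2, 261.3, -0.3]
ee_rot: [-0.0, 0.992, -0.129, 0.0]
force: [-1.6, 0.1, 6.0]
grip_width: 0.14
grip_force: 69.2
```

Request:
{"op": "step_arm", "data": {
  "commands": "0 0 0 -1 0 0 0;0 0 0 -3 0 0 0;0 0 0 -6 0 0 0;0 0 0 -10 0 0 0;0 0 0 -14 0 0 0;0 0 0 -18 0 0 0;0 0 0 -20 0 0 0;0 0 0 -20 0 0 0"
}}

```text
time_s: 40.9
eef_pos: [392.7, 261.8, 204.2]
ee_rot: [-0.002, 0.992, -0.129, 0.004]
force: [-0.2, -0.3, -2.8]
grip_width: 0.14
grip_force: 68.7
```

Rod R1 is held (weight 2.8 N). Next I triangulate the bed's uphill end from the earlier wrist views w1 and w4 before placing.

```bash
python3 - <<'E'
from h import *
m=camera_model("wrist"); s=sense()
M=rot(s["ee_rot"]); ro=M.inv().apply(m["eye"]-s["eef_pos"]); rr=M.inv()*rot(m["rotation"])
m1=dict(m); m1["eye"]=np.array([523.98,74.298,375.282]); m1["rotation"]=np.array([.1491339,.988816707,-2.186e-4,-7.42779e-4])
A=np.array([[.984,-.176,0],[-.176,-.984,0],[0,0,-1]]); Q=R.from_matrix(A)
m4=dict(m); m4["eye"]=np.array([606.61,19.99,247.24])+Q.apply(ro); m4["rotation"]=np.roll((Q*rr).as_quat(),1)
for n,a,b in(("-y top",(655,108),(211,163)),("div top",(560,72),(217,259)),("+y top",(452,44),(228,352)),("div low",(459,357),(535,238))):
    x,e=tri([ray(m1,np.array(a)/1.5,True),ray(m4,np.array(b)/1.5,True)]); d=x-BO; print(n,x.round(1),np.round(e,1),"bed xyz",[round(float(d@k),1) for k in(BX,CY,BN)])
for up in(60,4): P,Rt=place(120,33,up,0); print(P.round(1)); rel(P,Rt)
E
```

```text
-y top [696.1 113.1 123.8] [0.9 0.9] bed xyz [234.6, -67.4, 1.9]
div top [632.1 128.5 114. ] [0.6 0.6] bed xyz [234.3, -1.7, -8.5]
+y top [564.5 138.9 117.7] [0.5 0.5] bed xyz [233.8, 66.7, -4.3]
div low [ 590.  -107.1   28.3] [8.9 8.9] bed xyz [-19.7, -2.9, 0.7]
[574.2   5.4 135.2]
shift cm [24.06 20.17  6.98] rotvec [ 0.315  0.28  -1.625]
[577.9  25.8  83.2]
shift cm [23.87 18.13 12.19] rotvec [ 0.315  0.28  -1.625]
```

Request:
{"op": "step_arm", "data": {
  "commands": "0 0 0 -2 0 0 0;0 1 1 -4 0.01 0.01 -0.06;0 23.9 18.1 -4 0.315 0.28 -1.625;0 23.9 18.1 -4 0.315 0.28 -1.625;0 23.9 18.1 -4 0.315 0.28 -1.625;0 23.9 18.1 -4 0.315 0.28 -1.625;0 23.9 18.1 -4 0.315 0.28 -1.625;0 23.9 18.1 -4 0.315 0.28 -1.625;0 23.9 18.1 -4 0.315 0.28 -1.625;0 23.9 18.1 -4 0.315 0.28 -1.625;0 23.9 18.1 -4 0.315 0.28 -1.625;0 23.9 18.1 -4 0.315 0.28 -1.625;0 23.9 18.1 -4 0.315 0.28 -1.625;0 23.9 18.1 -4 0.315 0.28 -1.625;0 23.9 18.1 -4 0.315 0.28 -1.625;0 23.9 18.1 -4 0.315 0.28 -1.625;0 23.9 18.1 -4 0.315 0.28 -1.625;0 23.9 18.1 -4 0.315 0.28 -1.625;0 23.9 18.1 -4 0.315 0.28 -1.625"
}}

```text
time_s: 42.48
eef_pos: [575.5, 25.2, 238.9]
ee_rot: [-0.123, 0.757, 0.627, 0.14]
force: [-0.3, 0.2, -2.3]
grip_width: 0.138
grip_force: 69.1
```

```bash
python3 - <<'E'
from h import *
s,M,m,im=here("w12"); print(s["grip_width"],s["grip_force"])
for up in(40,6,0): P,Rt=place(120,33,up,0); print(up,P.round(1)); rel(P,Rt)
E
```

```text
tcp [575.5  25.2 238.9] q [-0.33  0.4   1.38  0.37  1.43 -0.21] F [-0.3  0.2 -2.3] phi 1.382
0.1384842381861743 69.05352115631104
40 [575.5  12.7 116.7]
shift cm [-5.64  0.34 10.94] rotvec [-0.007  0.005 -0.006]
6 [577.8  25.1  85.1]
shift cm [-5.62  0.36 14.34] rotvec [-0.007  0.005 -0.006]
0 [578.2  27.3  79.5]
shift cm [-5.62  0.37 14.94] rotvec [-0.007  0.005 -0.006]
```

Request:
{"op": "step_arm", "data": {
  "commands": "0 -2 0.1 3 0 0 0;0 -4 0.3 6.5 0 0 0;0 -5.6 0.35 10 -0.007 0.005 -0.006;0 -5.6 0.35 11.5 -0.007 0.005 -0.006;0 -5.6 0.35 12.8 -0.007 0.005 -0.006;0 -5.6 0.35 13.6 -0.007 0.005 -0.006;0 -5.6 0.35 14.2 -0.007 0.005 -0.006;0 -5.6 0.35 14.2 -0.007 0.005 -0.006;0 -5.6 0.35 14.2 -0.007 0.005 -0.006"
}}

```text
time_s: 43.28
eef_pos: [578.4, 24.6, 87.4]
ee_rot: [-0.121, 0.754, 0.63, 0.146]
force: [0.7, 0.4, -2.2]
grip_width: 0.14
grip_force: 69.0
```

Request:
{"op": "step_arm", "data": {
  "commands": "0 0 0 0.1 0 0 0;0 0 0 0.2 0 0 0;0 0 0 0.3 0 0 0;0 0 0 0.4 0 0 0;0 0 0 0.4 0 0 0"
}}

```text
time_s: 43.7
eef_pos: [578.3, 26.1, 83.0]
ee_rot: [-0.121, 0.754, 0.629, 0.146]
force: [0.2, -0.5, -3.4]
grip_width: 0.143
grip_force: 69.0
```

Request:
{"op": "step_arm", "data": {
  "commands": "0 0 0 0.1 0 0 0;0 0 0 0.2 0 0 0;0 0 0 0.3 0 0 0;0 0 0 0.3 0 0 0"
}}

```text
time_s: 44.03
eef_pos: [578.4, 27.3, 80.1]
ee_rot: [-0.121, 0.754, 0.629, 0.145]
force: [0.7, 0.3, -2.8]
grip_width: 0.139
grip_force: 69.0
```

Request:
{"op": "step_arm", "data": {
  "commands": "0 0 0 0.2 0 0 0;0 0 0 0.2 0 0 0;0.45 0 0 0.2 0 0 0;0.45 0 0 0.2 0 0 0;0.45 0 0 0.2 0 0 0;0.45 0 0 0.2 0 0 0;0.45 0 0 -1 0 0 0;0.45 0 0 -4 0 0 0;0.45 0 0 -8 0 0 0;0.45 0 0 -12 0 0 0;0.45 0 0 -14 0 0 0;0.45 0 0 -14 0 0 0"
}}

```text
time_s: 45.03
eef_pos: [570.5, -26.2, 215.7]
ee_rot: [-0.117, 0.754, 0.63, 0.148]
force: [-0.1, 0.3, 0.9]
grip_width: 0.45
grip_force: 0.0
```

```bash
python3 - <<'E'
from h import *
s,M,m,im=here("w13"); S,D=camera_model("scene"),camera_model("side")
for n in("scene","side"): capture(n)
want={"org":BO+BX*61+CY*33+BN*10,"big":BO+BX*19+CY*33+BN*10}
for n,mm in(("scene",S),("side",D),("wrist",m)):
    F=n=="wrist"; print(n,{k:proj(mm,v,F).round().tolist() for k,v in want.items()})
    for l in("rod","rod_a_big"): print("  ",l,[(round(d["score"],2),np.round(d["xy"]).tolist()) for d in spot_point(n,l) if d["score"]>.2])
# R2,R3 reposition
P=np.array([440.9,373.5,120]); Rt=R.from_euler("z",-.105+np.pi).as_matrix()@np.diag([1,-1,-1]); rel(P,Rt)
E
```

```text
tcp [570.5 -26.2 215.7] q [-0.42  0.42  1.42  0.37  1.4  -0.33] F [-0.1  0.3  0.9] phi 1.394
scene {'org': [210.0, 203.0], 'big': [199.0, 203.0]}
   rod [(0.84, [408.0, 211.0]), (0.74, [347.0, 284.0]), (0.73, [210.0, 202.0]), (0.63, [363.0, 189.0]), (0.59, [391.0, 243.0]), (0.5, [360.0, 218.0])]
   rod_a_big []
side {'org': [234.0, 191.0], 'big': [238.0, 189.0]}
   rod [(0.89, [269.0, 311.0]), (0.75, [147.0, 305.0]), (0.7, [235.0, 191.0]), (0.7, [338.0, 313.0]), (0.69, [224.0, 348.0])]
   rod_a_big []
wrist {'org': [251.0, 231.0], 'big': [251.0, 265.0]}
   rod [(0.78, [252.0, 230.0]), (0.68, [59.0, 26.0])]
   rod_a_big [(0.54, [113.0, 117.0])]
shift cm [ 30.83 -19.67  22.02] rotvec [ 0.313 -0.291 -1.623]
```

R1 lies fully down against the stop: the scene, side and wrist detections all match the predicted pixels within 1 px. R2 is next.

Request:
{"op": "step_arm", "data": {
  "commands": "0.45 0.8 0 -2 0 0 0;0.45 1.9 0 -4.6 0 0 0;0.45 35.6 -19.7 9.9 0.313 -0.291 -1.623;0.45 35.6 -19.7 9.9 0.313 -0.291 -1.623;0.45 35.6 -19.7 9.9 0.313 -0.291 -1.623;0.45 35.6 -19.7 9.9 0.313 -0.291 -1.623;0.45 35.6 -19.7 9.9 0.313 -0.291 -1.623;0.45 35.6 -19.7 9.9 0.313 -0.291 -1.623;0.45 35.6 -19.7 9.9 0.313 -0.291 -1.623;0.45 35.6 -19.7 9.9 0.313 -0.291 -1.623;0.45 35.6 -19.7 9.9 0.313 -0.291 -1.623;0.45 35.6 -19.7 9.9 0.313 -0.291 -1.623;0.45 35.6 -19.7 9.9 0.313 -0.291 -1.623;0.45 35.6 -19.7 9.9 0.313 -0.291 -1.623;0.45 35.6 -19.7 9.9 0.313 -0.291 -1.623;0.45 35.6 -19.7 9.9 0.313 -0.291 -1.623;0.45 35.6 -19.7 9.9 0.313 -0.291 -1.623;0.45 35.6 -19.7 9.9 0.313 -0.291 -1.623"
}}

```text
time_s: 46.98
eef_pos: [440.5, 372.7, 250.2]
ee_rot: [0.0, 0.053, 0.999, -0.0]
force: [0.5, -0.3, -0.6]
grip_width: 0.452
grip_force: 0.0
```

```bash
cat >> h.py <<'E'
def rodfit(m,M,s,near):
    for d in trace("wrist","rod"):
        if d["score"]<.3: continue
        p=np.argwhere(d["mask"])[:,::-1]; w=np.array([onz(m,q,18,True)[:2] for q in p]); c=w.mean(0)
        if np.linalg.norm(c-near)>60: continue
        v=np.linalg.svd(w-c,full_matrices=False)[2][0]; t=(w-c)@v; r=(w-c)@np.array([-v[1],v[0]])
        # wide end = big end
        lo,hi=np.percentile(t,[.5,99.5]); a=np.ptp(r[t<lo+40]); b=np.ptp(r[t>hi-40])
        if a>b: v=-v; t=-t; lo,hi=-hi,-lo
        o=c+v*(lo+48); ang=np.arctan2(v[1],v[0]); print("fit",round(d["score"],2),"org",o.round(1),"big ang",ang.round(3),"len",round(hi-lo,1),"widths",a.round(),b.round())
E
python3 - <<'E'
from h import *
s,M,m,im=here("w14"); rods(m,im); rodfit(m,M,s,(441,373))
P=np.array([440.9,373.5,-1]); Rt=R.from_euler("z",-.105+np.pi).as_matrix()@np.diag([1,-1,-1]); rel(P,Rt)
E
```

```text
tcp [440.5 372.7 250.2] q [ 0.5   0.41  1.29 -0.    1.44 -0.96] F [ 0.5 -0.3 -0.6] phi 3.035
rod 0.86 [255.6 156.4] [436.8 374.6] [101, 100, 90]
rod 0.8 [ 26.6 270.6] [ 602.  -102.4] [81, 85, 77]
rod 0.8 [331. 197.] [505.2 475. ] [128, 116, 93]
rod 0.74 [351.5  94.1] [363.6 511.8] [104, 92, 22]
rod 0.61 [243.2  43.9] [286.1 374.7] [32, 74, 39]
rod 0.61 [270.4 309.8] [694.7 372.6] [84, 68, 11]
fit 0.6 org [439.6 374. ] big ang -0.144 len 108.2 widths 22.0 43.0
shift cm [ 0.03  0.13 25.15] rotvec [-0.     0.001 -0.002]
```

Request:
{"op": "step_arm", "data": {
  "commands": "0.45 0 0.1 4 0 0 0.02;0.45 0 0.1 8 0 0 0.02;0.45 0 0.1 12 0 0 0.02;0.45 0 0.1 16 0 0 0.02;0.45 0 0.1 19.5 0 0 0.02;0.45 0 0.1 22 0 0 0.02;0.45 0 0.1 23.8 0 0 0.02;0.45 0 0.1 24.7 0 0 0.02;0.45 0 0.1 25.1 0 0 0.02;0.45 0 0.1 25.1 0 0 0.02;0.45 0 0.1 25.1 0 0 0.02;0 0 0.1 25.1 0 0 0.02;0 0 0.1 25.1 0 0 0.02;0 0 0.1 25.1 0 0 0.02;0 0 0.1 25.1 0 0 0.02;0 0 0.1 25.1 0 0 0.02;0 0 0.1 25.1 0 0 0.02;0 0 0.1 25.1 0 0 0.02"
}}

```text
time_s: 48.68
eef_pos: [441.7, 373.8, 0.9]
ee_rot: [0.002, 0.062, 0.998, 0.0]
force: [-1.1, -0.3, 6.6]
grip_width: 0.136
grip_force: 69.5
```

Request:
{"op": "step_arm", "data": {
  "commands": "0 0 0 -1 0 0 0;0 0 0 -3 0 0 0;0 0 0 -6 0 0 0;0 0 0 -10 0 0 0;0 0 0 -14 0 0 0;0 0 0 -18 0 0 0;0 0 0 -22 0 0 0;0 0 0 -24 0 0 0;0 0 0 -24 0 0 0"
}}

```text
time_s: 49.43
eef_pos: [441.9, 374.2, 245.5]
ee_rot: [0.005, 0.062, 0.998, 0.002]
force: [0.0, 0.5, -2.6]
grip_width: 0.139
grip_force: 68.7
```

```bash
python3 - <<'E'
from h import *
s,M,m,im=here("w15"); print(s["grip_width"])
P,Rt=place(120,-33,0,0); P=P+[0,0,165]; print(P); rel(P,Rt)
E
```

```text
tcp [441.9 374.2 245.5] q [ 0.5   0.41  1.3  -0.    1.42 -0.94] F [ 0.   0.5 -2.6] phi 3.017
0.139467368111562
[643.12609588  15.32800029 244.51045633]
shift cm [-24.51 -33.04  -0.21] rotvec [-0.304  0.294  1.607]
```

Request:
{"op": "step_arm", "data": {
  "commands": "0 -0.7 -1 -0.2 -0.01 0.01 0.05;0 -2.2 -3 -0.2 -0.03 0.03 0.15;0 -24.5 -33 -0.2 -0.304 0.294 1.607;0 -24.5 -33 -0.2 -0.304 0.294 1.607;0 -24.5 -33 -0.2 -0.304 0.294 1.607;0 -24.5 -33 -0.2 -0.304 0.294 1.607;0 -24.5 -33 -0.2 -0.304 0.294 1.607;0 -24.5 -33 -0.2 -0.304 0.294 1.607;0 -24.5 -33 -0.2 -0.304 0.294 1.607;0 -24.5 -33 -0.2 -0.304 0.294 1.607;0 -24.5 -33 -0.2 -0.304 0.294 1.607;0 -24.5 -33 -0.2 -0.304 0.294 1.607;0 -24.5 -33 -0.2 -0.304 0.294 1.607;0 -24.5 -33 -0.2 -0.304 0.294 1.607;0 -24.5 -33 -0.2 -0.304 0.294 1.607;0 -24.5 -33 -0.2 -0.304 0.294 1.607;0 -24.5 -33 -0.2 -0.304 0.294 1.607;0 -24.5 -33 -0.2 -0.304 0.294 1.607;0 -24.5 -33 -0.2 -0.304 0.294 1.607"
}}

```text
time_s: 51.07
eef_pos: [642.8, 15.9, 241.8]
ee_rot: [-0.121, 0.754, 0.629, 0.143]
force: [0.5, 1.2, -2.7]
grip_width: 0.138
grip_force: 69.0
```

```bash
python3 - <<'E'
from h import *
s,M,m,im=here("w16"); print(s["grip_width"],s["grip_force"])
for up in(40,6,1): P,Rt=place(120,-33,up,0); print(P.round(1));rel(P,Rt)
E
```

```text
tcp [642.8  15.9 241.8] q [-0.31  0.55  1.14  0.37  1.5  -0.17] F [ 0.5  1.2 -2.7] phi 1.39
0.1377514294016834 68.96430373191833
[640.4   0.7 116.7]
shift cm [-6.03  0.08 11.07] rotvec [-0.004  0.003  0.001]
[642.7  13.1  85.1]
shift cm [-6.02  0.09 14.47] rotvec [-0.004  0.003  0.001]
[643.1  15.   80.4]
shift cm [-6.02  0.09 14.97] rotvec [-0.004  0.003  0.001]
```

Request:
{"op": "step_arm", "data": {
  "commands": "0 -2 0 3 0 0 0;0 -4 0.1 6.5 0 0 0;0 -6 0.1 10 0 0 0;0 -6 0.1 11.7 0 0 0;0 -6 0.1 13 0 0 0;0 -6 0.1 14 0 0 0;0 -6 0.1 14.6 0 0 0;0 -6 0.1 14.9 0 0 0;0 -6 0.1 14.9 0 0 0;0 -6 0.1 14.9 0 0 0"
}}

```text
time_s: 51.95
eef_pos: [643.6, 14.6, 82.4]
ee_rot: [-0.121, 0.755, 0.629, 0.144]
force: [0.2, -0.4, -1.8]
grip_width: 0.138
grip_force: 68.9
```

Request:
{"op": "step_arm", "data": {
  "commands": "0 0 0 0.1 0 0 0;0.45 0 0 0.1 0 0 0;0.45 0 0 0.1 0 0 0;0.45 0 0 0.1 0 0 0;0.45 0 0 0.1 0 0 0;0.45 0 0 -1 0 0 0;0.45 0 0 -4 0 0 0;0.45 0 0 -8 0 0 0;0.45 0 0 -12 0 0 0;0.45 0 0 -15 0 0 0;0.45 0 0 -15 0 0 0;0.45 0 0 -15 0 0 0"
}}

```text
time_s: 52.95
eef_pos: [633.9, -40.8, 222.9]
ee_rot: [-0.12, 0.755, 0.628, 0.144]
force: [-0.1, -0.1, -1.1]
grip_width: 0.444
grip_force: 0.0
```

```bash
python3 - <<'E'
from h import *
s,M,m,im=here("w17"); S,D=camera_model("scene"),camera_model("side")
for n in("scene","side"): capture(n)
want={k:BO+BX*61+CY*y+BN*10 for k,y in(("A",33),("B",-33))}
for n,mm in(("scene",S),("side",D),("wrist",m)):
    F=n=="wrist"; print(n,{k:proj(mm,v,F).round().tolist() for k,v in want.items()})
    for l in("rod",): print("  ",l,[(round(d["score"],2),np.round(d["xy"]).tolist()) for d in spot_point(n,l) if d["score"]>.2])
P=np.array([514.2,471.5,250]); Rt=R.from_euler("z",-2.739+np.pi).as_matrix()@np.diag([1,-1,-1]); rel(P,Rt)
print((M.T@[0,0,1]).round(3))
E
```

```text
tcp [633.9 -40.8 222.9] q [-0.4   0.56  1.17  0.37  1.49 -0.27] F [-0.1 -0.1 -1.1] phi 1.388
scene {'A': [210.0, 203.0], 'B': [197.0, 216.0]}
   rod [(0.92, [348.0, 284.0]), (0.88, [364.0, 191.0]), (0.82, [207.0, 202.0]), (0.78, [393.0, 242.0]), (0.71, [196.0, 216.0]), (0.51, [410.0, 213.0])]
side {'A': [234.0, 191.0], 'B': [213.0, 188.0]}
   rod [(0.88, [225.0, 347.0]), (0.72, [302.0, 370.0]), (0.72, [150.0, 307.0]), (0.69, [235.0, 192.0]), (0.56, [244.0, 343.0]), (0.54, [213.0, 188.0]), (0.36, [207.0, 314.0])]
wrist {'A': [194.0, 227.0], 'B': [254.0, 228.0]}
   rod [(0.96, [196.0, 229.0]), (0.77, [252.0, 228.0]), (0.65, [254.0, 260.0]), (0.59, [35.0, 35.0])]
shift cm [ 45.78 -20.94  15.05] rotvec [-0.191 -0.344  0.974]
[ 0.368  0.001 -0.93 ]
```

Request:
{"op": "step_arm", "data": {
  "commands": "0.45 1 0 -2 0 0 0;0.45 3 -1 -2 0 0 0;0.45 45.8 -20.9 15 -0.191 -0.344 0.974;0.45 45.8 -20.9 15 -0.191 -0.344 0.974;0.45 45.8 -20.9 15 -0.191 -0.344 0.974;0.45 45.8 -20.9 15 -0.191 -0.344 0.974;0.45 45.8 -20.9 15 -0.191 -0.344 0.974;0.45 45.8 -20.9 15 -0.191 -0.344 0.974;0.45 45.8 -20.9 15 -0.191 -0.344 0.974;0.45 45.8 -20.9 15 -0.191 -0.344 0.974;0.45 45.8 -20.9 15 -0.191 -0.344 0.974;0.45 45.8 -20.9 15 -0.191 -0.344 0.974;0.45 45.8 -20.9 15 -0.191 -0.344 0.974;0.45 45.8 -20.9 15 -0.191 -0.344 0.974;0.45 45.8 -20.9 15 -0.191 -0.344 0.974;0.45 45.8 -20.9 15 -0.191 -0.344 0.974;0.45 45.8 -20.9 15 -0.191 -0.344 0.974;0.45 45.8 -20.9 15 -0.191 -0.344 0.974;0.45 45.8 -20.9 15 -0.191 -0.344 0.974;0.45 45.8 -20.9 15 -0.191 -0.344 0.974"
}}

```text
time_s: 54.92
eef_pos: [515.8, 469.7, 251.2]
ee_rot: [0.0, 0.98, 0.199, 0.001]
force: [-0.2, 0.1, 0.2]
grip_width: 0.447
grip_force: 0.0
```

```bash
python3 - <<'E'
from h import *
s,M,m,im=here("w18"); rods(m,im); rodfit(m,M,s,(514,471))
P=np.array([514.2,471.5,-1]); Rt=R.from_euler("z",-2.739+np.pi).as_matrix()@np.diag([1,-1,-1]); rel(P,Rt)
E
```

```text
tcp [515.8 469.7 251.2] q [ 0.57  0.72  0.8  -0.    1.62  1.74] F [-0.2  0.1  0.2] phi 0.4
rod 0.97 [250.  309.4] [278.3 375. ] [32, 72, 32]
rod 0.92 [184.6 242.1] [357.9 514.6] [116, 99, 25]
rod 0.78 [368.6  70.4] [690.7 373.1] [95, 80, 30]
rod 0.68 [250.4 156. ] [515.7 473.4] [100, 101, 93]
fit 0.65 org [511.5 472. ] big ang -2.758 len 107.4 widths 21.0 45.0
shift cm [-0.11 -0.18 25.22] rotvec [ 0.001 -0.002 -0.002]
```

Request:
{"op": "step_arm", "data": {
  "commands": "0.45 -0.1 -0.1 4 0 0 0;0.45 -0.1 -0.1 8 0 0 0;0.45 -0.1 -0.1 12 0 0 0;0.45 -0.1 -0.1 16 0 0 0;0.45 -0.1 -0.1 19.5 0 0 0;0.45 -0.1 -0.1 22 0 0 0;0.45 -0.1 -0.1 23.8 0 0 0;0.45 -0.1 -0.1 24.7 0 0 0;0.45 -0.1 -0.1 25.1 0 0 0;0.45 -0.1 -0.1 25.1 0 0 0;0.45 -0.1 -0.1 25.1 0 0 0;0 -0.1 -0.1 25.1 0 0 0;0 -0.1 -0.1 25.1 0 0 0;0 -0.1 -0.1 25.1 0 0 0;0 -0.1 -0.1 25.1 0 0 0;0 -0.1 -0.1 25.1 0 0 0;0 -0.1 -0.1 25.1 0 0 0;0 -0.1 -0.1 25.1 0 0 0"
}}

```text
time_s: 56.62
eef_pos: [514.8, 472.0, 1.6]
ee_rot: [-0.0, 0.98, 0.2, 0.002]
force: [-0.9, -0.2, 6.8]
grip_width: 0.134
grip_force: 71.0
```

Request:
{"op": "step_arm", "data": {
  "commands": "0 0 0 -1 0 0 0;0 0 0 -3 0 0 0;0 0 0 -6 0 0 0;0 0 0 -10 0 0 0;0 0 0 -14 0 0 0;0 0 0 -18 0 0 0;0 0 0 -22 0 0 0;0 0 0 -26 0 0 0;0 0 0 -26 0 0 0"
}}

```text
time_s: 57.37
eef_pos: [514.9, 472.4, 270.2]
ee_rot: [-0.002, 0.98, 0.2, 0.008]
force: [0.6, 0.0, -0.5]
grip_width: 0.134
grip_force: 70.0
```

```bash
python3 - <<'E'
from h import *
s,M,m,im=here("w19"); print(s["grip_width"])
P,Rt=place(176,-33,0,0); P=P+[0,0,150]; print(P); rel(P,Rt)
E
```

```text
tcp [514.9 472.4 270.2] q [ 0.58  0.71  0.77 -0.    1.65  1.74] F [ 0.6  0.  -0.5] phi 0.402
0.13380029412199018
[652.53904063  66.47513376 250.28200262]
shift cm [-3.17 42.73  1.47] rotvec [ 0.192  0.339 -0.973]
```

Request:
{"op": "step_arm", "data": {
  "commands": "0 -0.1 1 0 0 0 0;0 -0.3 3 -0.3 0.02 0.03 -0.07;0 -3.2 42.7 0.2 0.192 0.339 -0.973;0 -3.2 42.7 0.2 0.192 0.339 -0.973;0 -3.2 42.7 0.2 0.192 0.339 -0.973;0 -3.2 42.7 0.2 0.192 0.339 -0.973;0 -3.2 42.7 0.2 0.192 0.339 -0.973;0 -3.2 42.7 0.2 0.192 0.339 -0.973;0 -3.2 42.7 0.2 0.192 0.339 -0.973;0 -3.2 42.7 0.2 0.192 0.339 -0.973;0 -3.2 42.7 0.2 0.192 0.339 -0.973;0 -3.2 42.7 0.2 0.192 0.339 -0.973;0 -3.2 42.7 0.2 0.192 0.339 -0.973;0 -3.2 42.7 0.2 0.192 0.339 -0.973;0 -3.2 42.7 0.2 0.192 0.339 -0.973;0 -3.2 42.7 0.2 0.192 0.339 -0.973;0 -3.2 42.7 0.2 0.192 0.339 -0.973;0 -3.2 42.7 0.2 0.192 0.339 -0.973;0 -3.2 42.7 0.2 0.192 0.339 -0.973"
}}

```text
time_s: 59.0
eef_pos: [650.9, 67.0, 258.4]
ee_rot: [-0.121, 0.755, 0.629, 0.141]
force: [-0.1, 1.7, -1.6]
grip_width: 0.138
grip_force: 70.0
```

```bash
python3 - <<'E'
from h import *
s,M,m,im=here("w20"); print(s["grip_width"],s["grip_force"])
for up in(40,6,1): P,Rt=place(176,-33,up,0); print(P.round(1));rel(P,Rt)
rods(m,im,("rod",))
E
```

```text
tcp [650.9  67.  258.4] q [-0.23  0.56  1.09  0.37  1.52 -0.07] F [-0.1  1.7 -1.6] phi 1.387
0.13790778009660296 69.99008417129517
[649.9  51.9 137.4]
shift cm [-5.81  0.23 10.72] rotvec [-0.006  0.006 -0.002]
[652.1  64.3 105.9]
shift cm [-5.79  0.25 14.12] rotvec [-0.006  0.006 -0.002]
[652.5  66.1 101.2]
shift cm [-5.78  0.26 14.62] rotvec [-0.006  0.006 -0.002]
rod 0.94 [38.1 90.6] [292.  371.2] [69, 85, 38]
rod 0.9 [256.9 245.6] [646.9  35.2] [83, 82, 76]
rod 0.61 [245.7  30.8] [691.  371.6] [92, 75, 16]
rod 0.59 [70.9 18.8] [359.7 517. ] [116, 96, 26]
rod 0.58 [256.3 312.3] [628.4 -61.7] [84, 85, 77]
```

Request:
{"op": "step_arm", "data": {
  "commands": "0 -2 0.1 3 0 0 0;0 -4 0.2 6.5 0 0 0;0 -5.6 0.25 10 -0.006 0.006 0;0 -5.6 0.25 11.5 -0.006 0.006 0;0 -5.6 0.25 12.8 -0.006 0.006 0;0 -5.6 0.25 13.8 -0.006 0.006 0;0 -5.6 0.25 14.3 -0.006 0.006 0;0 -5.6 0.25 14.6 -0.006 0.006 0;0 -5.6 0.25 14.6 -0.006 0.006 0;0 -5.6 0.25 14.6 -0.006 0.006 0"
}}

```text
time_s: 59.93
eef_pos: [653.5, 66.9, 103.0]
ee_rot: [-0.12, 0.755, 0.628, 0.146]
force: [0.1, 0.5, -2.2]
grip_width: 0.14
grip_force: 69.9
```

Request:
{"op": "step_arm", "data": {
  "commands": "0 0 0 0.1 0 0 0;0.45 0 0 0.1 0 0 0;0.45 0 0 0.1 0 0 0;0.45 0 0 0.1 0 0 0;0.45 0 0 0.1 0 0 0;0.45 0 0 0.1 0 0 0;0.45 0 0 -1 0 0 0;0.45 0 0 -4 0 0 0;0.45 0 0 -8 0 0 0;0.45 0 0 -12 0 0 0;0.45 0 0 -15 0 0 0;0.45 0 0 -15 0 0 0;0.45 0 0 -15 0 0 0;0.45 0 0 -15 0 0 0"
}}

```text
time_s: 61.1
eef_pos: [642.5, 12.4, 240.7]
ee_rot: [-0.121, 0.756, 0.627, 0.145]
force: [-0.9, 0.3, 0.3]
grip_width: 0.45
grip_force: 0.0
```

```bash
python3 - <<'E'
from h import *
s,M,m,im=here("w21"); S,D=camera_model("scene"),camera_model("side")
a=capture("scene");capture("side")
want={k:BO+BX*x+CY*y+BN*10 for k,x,y in(("A",61,33),("B",61,-33),("B2",170,-33))}
for n,mm in(("scene",S),("side",D),("wrist",m)):
    F=n=="wrist"; print(n,{k:proj(mm,v,F).round().tolist() for k,v in want.items()})
    for l in("rod",): print("  ",l,[(round(d["score"],2),np.round(d["xy"]).tolist()) for d in spot_point(n,l) if d["score"]>.2])
cv2.imwrite("pics/w21b.png",np.hstack([cv2.resize(im[:,:,::-1],(400,300)),cv2.resize(a[150:270,150:310,::-1],(400,300))]))
E
```

```text
tcp [642.5  12.4 240.7] q [-0.32  0.55  1.15  0.38  1.5  -0.17] F [-0.9  0.3  0.3] phi 1.385
scene {'A': [210.0, 203.0], 'B': [197.0, 216.0], 'B2': [229.0, 216.0]}
   rod [(0.85, [347.0, 285.0]), (0.72, [411.0, 210.0]), (0.69, [230.0, 216.0]), (0.64, [210.0, 204.0]), (0.58, [197.0, 214.0]), (0.57, [362.0, 189.0])]
side {'A': [234.0, 191.0], 'B': [213.0, 188.0], 'B2': [199.0, 193.0]}
   rod [(0.97, [338.0, 319.0]), (0.9, [149.0, 305.0]), (0.72, [304.0, 370.0]), (0.63, [214.0, 187.0]), (0.57, [196.0, 190.0]), (0.44, [234.0, 194.0])]
wrist {'A': [199.0, 273.0], 'B': [255.0, 274.0], 'B2': [255.0, 183.0]}
   rod [(0.96, [254.0, 274.0]), (0.77, [36.0, 63.0]), (0.63, [258.0, 183.0])]
```

View pics/w21b.png

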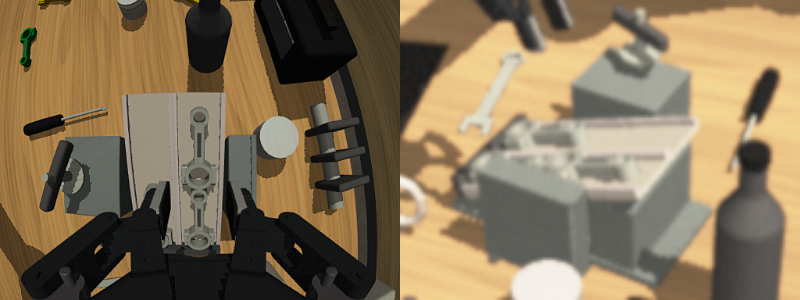

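The picture shows both rods in lane B end to end, big ends downhill, at (198,180) and (200,240) in the left panel. R1 is against the stop in lane A. All origins match the predicted pixels, the T-nut is loose and the robot is clear.

```bash
python3 -c "
from rig import *
print(finish_job())"
```

```text
the job is handed in; nothing more can be done
None
```

I backed the nut off about one and a half turns, laid the guard plate flat on the middle of the mat, and loaded all three grey rods big end downhill (two in one lane, one in the other), then handed the job in; the one irregularity was a brief fingertip press of about 63 N on a rod while I probed for grip height.

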